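# Bring the test cassettes to the reading end of the covered tray and take off its lid

### The job

The three test cassettes have slid about in the covered incubation tray: pinch the tray's end tab and the lid's tab together so that the loose lid stays on, tip the tray until all three cassettes have slid right down to the reading end (the end without tabs), and set it back level where it stood. Only then lift the lid off by its grip and lay it right way up in the middle of the white bench pad, squarely. Do not let the tray or the lid drop, and leave the bottles standing where they are.

Things in the scene. Friction and masses are not known exactly. Their poses are not given: they have to be found in the camera images.
- tray: Grey plastic tray, 169x84x24 mm without tab, 0.24 kg. Origin: centre of underside; x from the reading end (inner wall face at x=-81 mm, outer -84) to the tab end (outer +85), z up. Three lanes along x, 24 wide, at y=-27, 0, +27; smooth runners 5 mm above the underside: cassettes start to slide at 14 to 20 deg tilt, surely from 30, and stay put when level.
- tabs (a point): Point between the two upright finger tabs at the tray's +x end, 48 mm above its underside, tray's axes. Tray tab (on the end wall): x=81 to 85 mm in tray frame; clear lid tab inside it: x=75.5 to 79.5; both 36 mm wide, tops 58 above the underside. Together 9.5 mm thick along x with a 1.5 gap; pinched they hold tray and lid as one. Lid top below them: 27.
- lid: Loose clear lid, 163.5 (x) x 84 (y) mm, 0.12 kg, on the tray at the start with the tray's axes. Origin: underside, at the foot of its 3 mm locating rim (plate x=-84 to +79.5, its top 6 mm above the origin); on the tray 21 mm above the tray's underside. The rim has 1.5 mm play in the tray: lift straight up.
- lid_grip (a point): Grip point on the white moulded grip in the middle of the lid, 27 mm above the lid's origin. The grip is an upright bar 12 mm thick (along the lid's x), 44 mm long (along y), rising from 6 to 36 mm above the lid's origin.
- cassette_0: White test cassette, 68 x 20 x 4 mm, in the tray's y = -27 mm lane, its long side along the lane. Origin: centre of its underside, its own y axis along its length. Fully home at the reading end its origin is at x = -47 mm in the tray frame (it starts 27 mm or more short of that).
- cassette_1: White test cassette, 68 x 20 x 4 mm, in the tray's middle lane, its long side along the lane. Origin: centre of its underside, its own y axis along its length. Fully home at the reading end its origin is at x = -47 mm in the tray frame (it starts 27 mm or more short of that).
- cassette_2: White test cassette, 68 x 20 x 4 mm, in the tray's y = +27 mm lane, its long side along the lane. Origin: centre of its underside, its own y axis along its length. Fully home at the reading end its origin is at x = -47 mm in the tray frame (it starts 27 mm or more short of that).
- pad: White absorbent bench pad, fixed flat on the worktop, 190 mm (x) x 110 mm (y) x 2 mm. Origin: centre of its underside, x along its length, z up. It lies about 0.23 m to the left or right of the tray.
- buffer_bottle_mid (a point): Small square white bottle, 38 x 38 x 88 mm, standing close beside the tray (some 25 mm from its -y side wall); point half-way up on its axis, z up. A bystander that must stay standing where it is
- media_large_mid (a point): Screw-cap bottle, 56 mm diameter, 104 mm tall; point half-way up on its axis, z up. A bystander that must stay standing where it is
- media_small_mid (a point): Screw-cap bottle, 46 mm diameter, 88 mm tall; point half-way up on its axis, z up. A bystander that must stay standing where it is
- buffer_spare_mid (a point): Small square white bottle, 38 x 38 x 88 mm; point half-way up on its axis, z up. A bystander that must stay standing where it is

How it is judged:
By the outcome, as a careful person would: the job done as asked, in the order asked, and still so for the second after the job is handed in, with the robot touching nothing.
It also fails if it takes over 53 s, if anything falls off the work surface, if the arm or the gripper's body presses on something with over 40 N, if the wrist force passes 120 N, or if a joint passes its speed limit or range.

### The arm

A 7-joint arm with a two-finger parallel gripper is mounted at the origin on a cart in front of the work surface, level with it; the furniture and walls round the work are solid. World frame = base frame: x ahead of the robot, y to its left, z up, the work surface at z = 0. Lengths are in mm, angles in rad, forces in N, time in s.
With the tool pointing down it reaches from about 425 to 925 mm from the base axis. Payload 6.8 kg.
Tool frame: the origin (TCP) lies at the very end of the fingers, on their centre line; the grasp point (between the pads) lies 19 mm behind it; z points along the fingers, y is the line along which they close (so a half turn about z gives the same grasp; the last joint's range is limited). The gripper opens to 85 mm and grips with 20 to 120 N. Pads are 22 mm wide; open, the fingers measure 114 mm over their backs; the gripper's body (76 mm by 85 mm) begins 54 mm behind the grasp point. The pads swing forward as they close: fully open they stand 13 mm farther back than shut.
Start: joints at [-1.232, 0.477, 0.022, 1.555, -0.011, 1.109, -0.083], TCP at [291.654, 608.758, 195.108] pointing down, gripper open.
Joint ranges: [-2.96, 2.96], [-0.34, 2.1], [-1.41, 1.46], [0.24, 2.44], [-1.37, 4.51], [0.17, 1.92], [-2.96, 2.96]. Speed limits (rad/s): [2.39, 2.39, 3.14, 3.14, 3.14, 3.14, 3.14].

### API

Orientations are given as a unit quaternion [x, y, z, w].
In Python, from workcell import get_obs, snapshot, calibration, job_done gives the robot as it stands.
- The arm moves only by the shell command python3 -m inch 'ROWS' [FORCE]. ROWS is JSON, a list of rows, each an object of numbers: "dx", "dy", "dz": the shift along the tool's x, y, z as a fraction of full scale; "rx", "ry", "rz": the turn, a rotation vector about the tool's x, y, z as a fraction of full scale; "jaw": the closure, from 0 (fully open) to 1 (shut). In form: [{"dx": .., "dy": .., "dz": .., "rx": .., "ry": .., "rz": .., "jaw": ..}, ...]. A call has exactly 8 rows; each row is the pose to reach, as a shift and turn from the pose commanded when the call began, along the tool's axes at that moment; what a row does not reach only later rows make up. Full scale, the value 1, is 0.3 m for a shift and 90 degrees for a turn. A row lasts 1/10 s, in which the tool goes at most 50 mm and 8.59 degrees, less where a joint would pass 70% of its speed; a pose out of reach is approached as far as the arm can. A call with a number of a shift or a turn outside -1 to 1 is refused whole. A call with a gripper value outside its range is refused whole. The fingers move at their own pace and stop on an object; FORCE is the grip in N (left out, the last holds). Time passes only in rows, so rows that repeat a pose let the fingers close, or fill a call up. It gives the time, the measured TCP pose, the force and the opening at its end, in the units of the state.
- get_obs(): the state, without advancing time (a new reading comes with each control period).
- snapshot(name): name is "scene" or "top"; returns (picture, depth): 384x512x3 uint8, red, green, blue; 384x512 float32, mm along the optical axis (not along the pixel's ray), 0 where there is no reading.
- calibration(name): a dict with "fx", "fy", "cx", "cy" (pixels), "R" (3x3) and "t" (3): a world point X has camera coordinates R X + t. Camera axes: x right, y down, z forward; pixel columns grow to the right and rows downward; lengths in mm; the calibration is good to about 2 mm. A picture is of the moment at which its call begins. calibration takes no time and is no camera call.
- job_done(): hands the job in, once; it reports no verdict.
The state is a dict: "time_s": time; "q": joint angles; "joint_vel": joint speeds; "tau": joint torques, N m; "position": TCP position; "tool_rot": TCP orientation; "force": force on the tool from outside, world axes, zero at the start; "moment": the same for the moment, N m; "width": finger opening in mm.
Only numpy, scipy, OpenCV 4.12 (cv2) and the standard library are available. Lean on these libraries where they do the work, as an engineer would, in place of code of your own. Each camera call takes 0.05 s, during which the arm holds its last target. There are 200 camera calls.

## Working session

There is one attempt and no reset: what is moved stays moved. The work goes in short steps, Python scripts to look and compute and a shell command to move; the robot and the scene stay as the last step left them, time stands still between calls to the robot, and variables do not carry over. Pictures are saved under pics/ and viewed, on a budget of 14 in all, crops included, one or two more only if the job needs it, and the job is handed in when it is done.

```bash
mkdir -p pics; ls; cat > h.py <<'E'
import numpy as np,cv2
from workcell import *
from scipy.spatial.transform import Rotation as Ro
def world(cal,u,v,z):
    R=np.array(cal['R']);t=np.array(cal['t']);C=-R.T@t
    d=R.T@np.array([(u-cal['cx'])/cal['fx'],(v-cal['cy'])/cal['fy'],1]);return C+d*(z-C[2])/d[2]
def cloud(cal,D):
    v,u=np.indices(D.shape);P=np.stack([(u-cal['cx'])/cal['fx']*D,(v-cal['cy'])/cal['fy']*D,D],-1)
    return (P-np.array(cal['t']))@np.array(cal['R'])
E
python3 - <<'E'
from h import *
for n in['top','scene']:
    p,d=snapshot(n);np.savez(n+'0.npz',p=p,d=d);cv2.imwrite(f'pics/{n}0.png',cv2.resize(p[:,:,::-1],(800,600)))
    c=calibration(n);R=np.array(c['R']);print(n,c['fx'],-R.T@np.array(c['t']),R.round(2).tolist())
print(get_obs())
E
```

```text
pics
top 466.6583468883329 [ 399.37478591 -347.6022055  1240.3851756 ] [[0.0, -1.0, -0.0], [-0.99, -0.0, -0.14], [0.14, 0.0, -0.99]]
scene 391.7232084264912 [ -80.62237848 -925.31117045  696.92970837] [[0.67, -0.74, 0.0], [-0.44, -0.4, -0.8], [0.59, 0.54, -0.6]]
{'time_s': 0.1, 'q': array([-1.23211385,  0.47772694,  0.0223406 ,  1.55636784, -0.01148133,
        1.10930834, -0.08308772]), 'joint_vel': array([ 0.00029619,  0.00070401,  0.00087348, -0.00305319,  0.00031552,
       -0.00091011,  0.00138376]), 'tau': array([ 4.73768654e-03, -5.97767508e+01,  1.61422905e+00, -2.81954277e+01,
        1.29595469e-02,  4.98993948e-03,  2.46019738e-06]), 'position': array([291.40172579, 608.18665809, 194.21014736]), 'tool_rot': array([ 2.21517164e-01,  9.75156110e-01, -8.32789275e-04, -1.18074211e-04]), 'force': array([0.21879864, 0.7675458 , 0.78740107]), 'moment': array([ 0.0304573 , -0.01801857, -0.00178586]), 'width': 85.15934110009424}
```

View pics/top0.png

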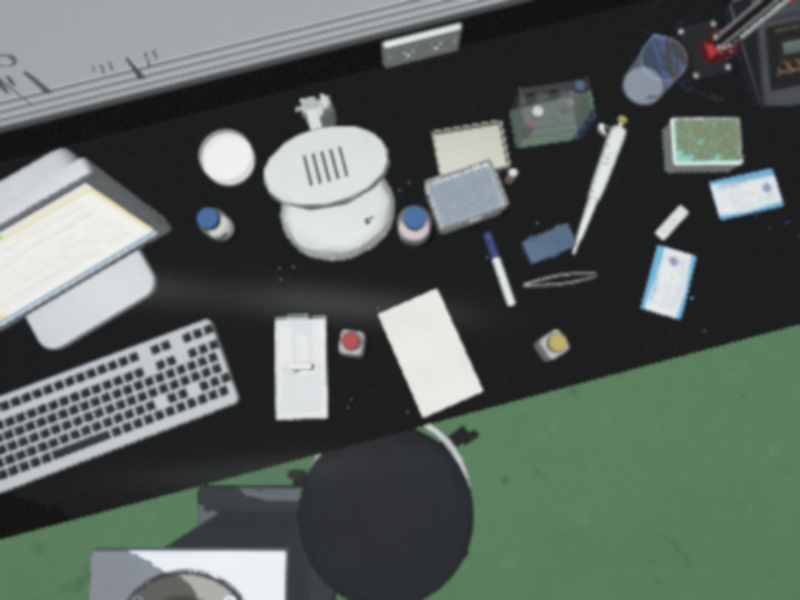

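View pics/scene0.png

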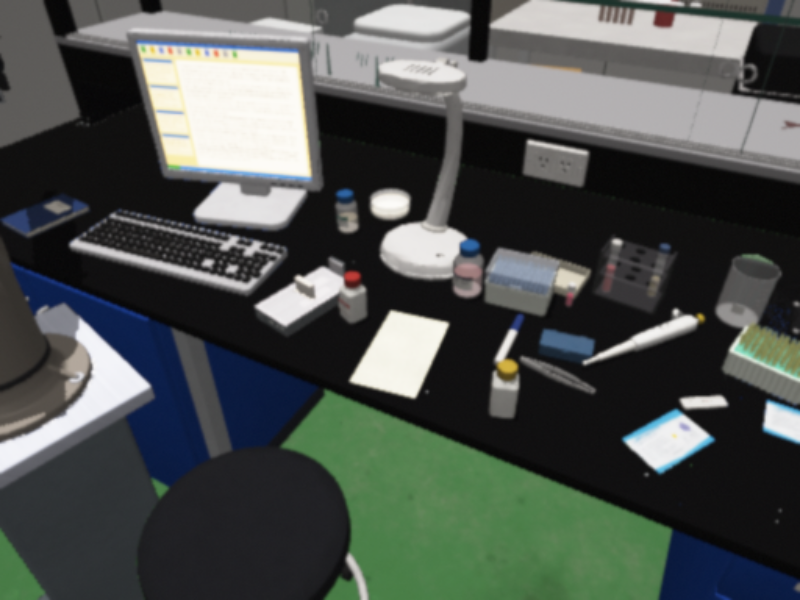

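The top view shows the tray at about (301,367) with its tabs up at (298,318), the white grip at (299,366), the red-cap bottle at (351,342) and the pad at (431,353). The lamp is behind, at (335,190). The scene view agrees.

```bash
cat > m.py <<'E'
from h import *
c=calibration('top');f=np.load('top0.npz');p,d=f['p'],f['d'];W=cloud(c,d)
g=p.min(2)
def blob(mask,u,v):
    n,l=cv2.connectedComponents(cv2.morphologyEx(mask.astype(np.uint8),cv2.MORPH_OPEN,np.ones((3,3))))
    return l==l[v,u]
for nm,u,v,z in[('tray',181,250,26),('pad',276,226,2)]:
    m=blob(g>110,u,v)
    print(nm,m.sum(),'z med',np.median(W[m][:,2]),np.percentile(W[m][:,2],[1,99]))
    vv,uu=np.nonzero(m)
    pts=np.array([world(c,a,b,z)[:2] for a,b in zip(uu,vv)],np.float32)
    print(cv2.minAreaRect(pts))
    cv2.imwrite(f'pics/m_{nm}.png',m*255)
# height map near tray
X=W.reshape(-1,3);C=p.reshape(-1,3)
r=(X[:,0]>380)&(X[:,0]<900)&(abs(X[:,1])<800)&(X[:,2]>30)
for nm,s in[('grip/tabs',(X[:,2]>36)&(X[:,2]<64)&r)]:
    l=np.zeros(d.shape,np.uint8);l.flat[s]=1
    n,L,st,ce=cv2.connectedComponentsWithStats(l)
    for i in range(1,n):
        if st[i,4]>6:
            q=X[(L==i).ravel()];print(i,st[i],q.mean(0).round(),q.min(0).round(),q.max(0).round())
print('tall')
l=np.zeros(d.shape,np.uint8);l.flat[(X[:,2]>75)&(X[:,0]>380)&(X[:,0]<1000)]=1
n,L,st,ce=cv2.connectedComponentsWithStats(l)
for i in range(1,n):
    if st[i,4]>20:
        q=X[(L==i).ravel()];print(i,st[i],q.mean(0).round(),q.min(0).round(),q.max(0).round())
crop=cv2.resize(p[190:280,160:320,::-1],(800,450),interpolation=cv2.INTER_CUBIC);cv2.imwrite('pics/crop.png',crop)
E
python3 m.py
```

```text
tray 2225 z med 27.03937328544211 [ 0.69427968 58.96866271]
((449.50506591796875, -181.5527801513672), (173.3779754638672, 86.94747924804688), 2.5953497886657715)
pad 3134 z med 1.9606153819247725 [-3.84263551  8.03446037]
((475.1956787109375, -396.99853515625), (193.02561950683594, 114.1854019165039), 23.737167358398438)
1 [328  64  49  26 262] [ 855. -597.   49.] [ 837. -667.   36.] [ 900. -539.   64.]
3 [367  67   7   7  36] [ 886. -651.   50.] [ 878. -658.   45.] [ 896. -643.   59.]
4 [353  69   7   7  38] [ 880. -613.   49.] [ 873. -622.   41.] [ 889. -604.   53.]
12 [325 108   6   6  28] [ 776. -535.   46.] [ 770. -543.   38.] [ 782. -528.   54.]
13 [ 182  117   66   44 1370] [ 695. -244.   39.] [ 643. -323.   36.] [ 760. -150.   50.]
14 [271 116  53  31 141] [ 703. -446.   52.] [ 677. -521.   37.] [ 756. -386.   64.]
18 [129 133  18  19  98] [678. -45.  53.] [665. -57.  36.] [709. -18.  64.]
20 [254 145  21  10  44] [ 664. -368.   49.] [ 657. -394.   36.] [ 679. -341.   63.]
28 [183 200  15   5  65] [ 529. -179.   54.] [ 524. -196.   42.] [ 536. -160.   62.]
29 [218 211   8   
[... 611 characters left out ...]
] [ 950. -775.  104.] [ 399. -814.   75.] [ 995. -348. 1240.]
57 [ 330   49   51   36 1143] [ 879. -601.   93.] [ 399. -665.   75.] [ 925. -348. 1240.]
64 [ 169   59   80   76 3677] [ 681. -256.  392.] [ 399. -348.  209.] [ 799. -182. 1240.]
175 [126 132  15  15 167] [685. -35.  93.] [ 399. -348.   75.] [ 706.  -16. 1240.]
178 [255 132  19  19 261] [ 682. -368.   95.] [ 662. -390.   75.] [ 706. -344.  108.]
338 [218 212  12  12 116] [ 488. -268.   96.] [ 399. -348.   75.] [ 502. -253. 1240.]
340 [350 213  13  12 118] [ 486. -594.   87.] [ 473. -610.   77.] [ 500. -581.   92.][ WARN:0@0.218] global loadsave.cpp:1063 imwrite_ Unsupported depth image for selected encoder is fallbacked to CV_8U.
```

View pics/crop.png

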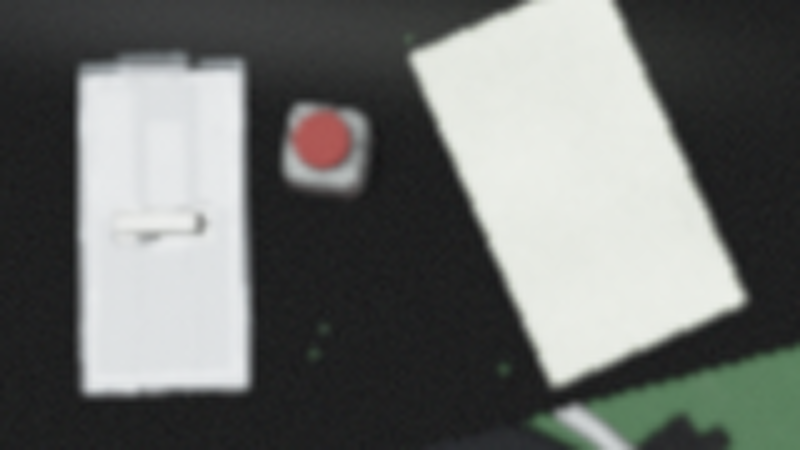

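The crop confirms the layout: tray edges at columns 80 to 248, tabs at (153,60), grip at (158,222). Next I'll refine the poses, check the clearance to the monitor, and work out the first move.

```bash
cat > m2.py <<'E'
from h import *
c=calibration('top');f=np.load('top0.npz');p,d=f['p'],f['d'];W=cloud(c,d);g=p.min(2)
def fit(u0,u1,v0,v1,thr=110):
    # subpixel edges per row (left/right) -> z
    out={}
    return out
def edges(gr,u0,u1,v,thr=100):
    r=gr[v,u0:u1].astype(float);i=np.nonzero(r>thr)[0]
    a,b=i[0],i[-1]
    return u0+a-(r[a]-thr)/(r[a]-r[a-1]), u0+b+(r[b]-thr)/(r[b]-r[b+1])
L=[];Rr=[]
for v in range(208,264):
    a,b=edges(g,168,214,v);L.append(world(c,a,v,27));Rr.append(world(c,b,v,0))
    if v%10==0: Rr2=world(c,b,v,27);print(v,L[-1][:2].round(1),Rr2[:2].round(1),Rr[-1][:2].round(1))
for n,P in(('L',L),('R',Rr)):
    P=np.array(P);k=np.polyfit(P[:,0],P[:,1],1);print(n,'yaw',np.degrees(np.arctan(k[0])),'y@449',np.polyval(k,449),'res',np.std(P[:,1]-np.polyval(k,P[:,0])))
for u in(173,180,190,200,205):
    r=g[:,u].astype(float);i=[v for v in range(195,272) if r[v]>100];a,b=i[0],i[-1]
    a2=a-(r[a]-100)/(r[a]-r[a-1]);b2=b+(r[b]-100)/(r[b]-r[b+1])
    print(u,'top',world(c,u,a2,27)[:2].round(1),world(c,u,a2,58)[:2].round(1),'bot z27',world(c,u,b2,27)[:2].round(1))
X=W.reshape(-1,3)
for lo,hi in((36,70),):
  for x0,x1,y0,y1 in((510,550,-210,-150),(435,465,-210,-150)):
    s=X[(X[:,0]>x0)&(X[:,0]<x1)&(X[:,1]>y0)&(X[:,1]<y1)&(X[:,2]>50)];k=np.polyfit(s[:,1],s[:,0],1);print('bar',s.mean(0),np.degrees(np.arctan(-k[0])),s[:,1].min(),s[:,1].max())
s=X[(X[:,2]>100)&(X[:,2]<900)&(X[:,1]>-120)&(X[:,1]<700)&(X[:,0]>300)&(X[:,0]<650)]
for y in range(-100,700,50):
    t=s[(s[:,1]>=y)&(s[:,1]<y+50)]
    if len(t):i=t[:,0].argmin();print('mon',y,t[i].round())
E
python3 m2.py
```

```text
210 [ 511.9 -135.6] [ 512.1 -223.8] [ 514.6 -221. ]
220 [ 485.8 -136.3] [ 486.  -224.2] [ 488.  -221.5]
230 [ 459.9 -137. ] [ 460.1 -224.9] [ 461.4 -222.2]
240 [ 434.1 -138.2] [ 434.3 -226.5] [ 435.1 -223.8]
250 [ 408.5 -139.2] [ 408.7 -228. ] [ 408.9 -225.3]
260 [ 383.  -139.8] [ 383.2 -228.5] [ 382.9 -225.9]
L yaw 2.1105351956184504 y@449 -137.56690631010318 res 0.1890749197882726
R yaw 2.3542321239836825 y@449 -223.25517639693157 res 0.35908165794422114Traceback (most recent call last):
  File "m2.py", line 18, in <module>
    r=g[:,u].astype(float);i=[v for v in range(195,272) if r[v]>100];a,b=i[0],i[-1]
                                                                         ~^^^
IndexError: list index out of range
```

```bash
sed -i 's/^for u in(173.*/for u in(180,190,200):/' m2.py; python3 m2.py | tail -n +9; python3 - <<'E'
from h import *
o=get_obs();R=Ro.from_quat(o['tool_rot']);yaw=np.radians(2.2)
y=np.array([np.cos(yaw),np.sin(yaw),0]);z=np.array([0,0,-1.]);x=np.cross(y,z)
T=Ro.from_matrix(np.c_[x,y,z])
tgt=np.array([529.5,-177.5,180.])
print((R.inv().apply(tgt-o['position'])/300).round(3),((R.inv()*T).as_rotvec()/(np.pi/2)).round(3))
E
```

```text
180 top [ 532.3 -148.2] [ 528.9 -153.3] bot z27 [ 361.  -152.6]
190 top [ 536.7 -174.3] [ 533.2 -178.7] bot z27 [ 361.8 -178.2]
200 top [ 533.5 -200.5] [ 530.1 -204.3] bot z27 [ 363.3 -203.8]
bar [ 528.81030782 -177.73385836   56.00882544] 2.949976523184416 -196.14625152201754 -160.378696092293
bar [ 449.04130209 -180.39889643   56.05093331] 2.2984434977816623 -202.88412403498168 -159.66297146268485
mon 50 [624. 100. 384.]
mon 100 [591. 148. 101.]
mon 150 [563. 200. 103.]
mon 200 [531. 246. 104.]
mon 250 [511. 279. 100.]
[-1.847 -2.019  0.051] [-0.001  0.001  0.691]
```

```bash
python3 -m inch '[{"dx":-0.05,"dy":-0.055},{"dx":-0.13,"dy":-0.142},{"dx":-0.23,"dy":-0.25},{"dx":-0.34,"dy":-0.37},{"dx":-0.45,"dy":-0.49},{"dx":-0.57,"dy":-0.62},{"dx":-0.69,"dy":-0.75},{"dx":-0.81,"dy":-0.88}]'
python3 -m inch '[{"dx":-0.11,"dy":-0.12,"rz":0.06},{"dx":-0.22,"dy":-0.24,"rz":0.14},{"dx":-0.33,"dy":-0.36,"rz":0.23},{"dx":-0.44,"dy":-0.48,"rz":0.32},{"dx":-0.55,"dy":-0.6,"rz":0.41},{"dx":-0.65,"dy":-0.71,"rz":0.50},{"dx":-0.74,"dy":-0.8,"rz":0.59},{"dx":-0.8,"dy":-0.88,"rz":0.66}]'
cat > go.py <<'E'
from h import *
import sys
def go(tgt,yawdeg,th=0):
    o=get_obs();R=Ro.from_quat(o['tool_rot']);a=np.radians(yawdeg)
    y=np.array([np.cos(a),np.sin(a),0]);z=np.array([0,0,-1.]);T=Ro.from_matrix(np.c_[np.cross(y,z),y,z])
    T=T*Ro.from_rotvec([np.radians(th),0,0])
    print('t',o['time_s'],'pos',o['position'].round(1),'q',o['q'].round(2),'F',o['force'].round(1),'w',round(o['width'],1))
    print('d',(R.inv().apply(np.array(tgt)-o['position'])/300).round(4),'r',((R.inv()*T).as_rotvec()/(np.pi/2)).round(4))
if __name__=='__main__': go([float(v) for v in sys.argv[1:4]],float(sys.argv[4]),float(sys.argv[5]) if len(sys.argv)>5 else 0)
E
python3 go.py 528.3 -177.4 180 2.2
```

```text
t 0.1 pos [291.4 608.2 194.2] q [-1.23  0.48  0.02  1.56 -0.01  1.11 -0.08] F [0.2 0.8 0.8] w 85.2
d [-1.8435 -2.0204  0.051 ] r [-0.0009  0.0007  0.6912]$[0]: bad value
$[0]: bad value
```

```bash
python3 -m inch '[{"dx":-0.05,"dy":-0.055,"dz":0,"rx":0,"ry":0,"rz":0,"jaw":0},{"dx":-0.13,"dy":-0.142,"dz":0,"rx":0,"ry":0,"rz":0,"jaw":0},{"dx":-0.23,"dy":-0.25,"dz":0,"rx":0,"ry":0,"rz":0,"jaw":0},{"dx":-0.34,"dy":-0.37,"dz":0,"rx":0,"ry":0,"rz":0,"jaw":0},{"dx":-0.45,"dy":-0.49,"dz":0,"rx":0,"ry":0,"rz":0,"jaw":0},{"dx":-0.57,"dy":-0.62,"dz":0,"rx":0,"ry":0,"rz":0,"jaw":0},{"dx":-0.69,"dy":-0.75,"dz":0,"rx":0,"ry":0,"rz":0,"jaw":0},{"dx":-0.81,"dy":-0.88,"dz":0,"rx":0,"ry":0,"rz":0,"jaw":0}]'
python3 go.py 528.3 -177.4 180 2.2
```

```text
time_s: 0.9
position: [394.1, 272.3, 194.9]
tool_rot: [0.221, 0.975, -0.0, -0.0]
force: [0.9, -0.3, 0.1]
width: 85.5
t 0.9 pos [394.1 272.3 194.9] q [-0.86  0.15  0.13  2.02 -0.02  0.98  0.41] F [ 0.9 -0.3  0.1] w 85.5
d [-1.051  -1.1588  0.0499] r [-1.000e-04 -0.000e+00  6.912e-01]
```

```bash
python3 -m inch '[{"dx":-0.11,"dy":-0.12,"dz":0,"rx":0,"ry":0,"rz":0.06,"jaw":0},{"dx":-0.22,"dy":-0.24,"dz":0,"rx":0,"ry":0,"rz":0.14,"jaw":0},{"dx":-0.33,"dy":-0.36,"dz":0,"rx":0,"ry":0,"rz":0.23,"jaw":0},{"dx":-0.44,"dy":-0.48,"dz":0,"rx":0,"ry":0,"rz":0.32,"jaw":0},{"dx":-0.55,"dy":-0.6,"dz":0,"rx":0,"ry":0,"rz":0.41,"jaw":0},{"dx":-0.66,"dy":-0.72,"dz":0,"rx":0,"ry":0,"rz":0.50,"jaw":0},{"dx":-0.77,"dy":-0.84,"dz":0,"rx":0,"ry":0,"rz":0.59,"jaw":0},{"dx":-0.88,"dy":-0.96,"dz":0,"rx":0,"ry":0,"rz":0.68,"jaw":0}]'
python3 go.py 528.3 -177.4 180 2.2
```

```text
time_s: 1.7
position: [507.7, -101.1, 195.1]
tool_rot: [0.689, 0.725, 0.0, -0.0]
force: [2.0, 0.8, -0.3]
width: 85.3
t 1.7 pos [ 507.7 -101.1  195.1] q [-0.39  0.23  0.55  1.96 -0.15  0.99  0.28] F [ 2.   0.8 -0.3] w 85.3
d [-0.2574  0.0558  0.0503] r [ 0.0001 -0.0002  0.0077]
```

```bash
python3 -m inch '[{"dx":-0.08,"dy":0.015,"dz":0.01,"rx":0,"ry":0,"rz":0,"jaw":0.5},{"dx":-0.14,"dy":0.03,"dz":0.02,"rx":0,"ry":0,"rz":0,"jaw":0.5},{"dx":-0.19,"dy":0.045,"dz":0.03,"rx":0,"ry":0,"rz":0,"jaw":0.5},{"dx":-0.23,"dy":0.05,"dz":0.05,"rx":0,"ry":0,"rz":0,"jaw":0.5},{"dx":-0.245,"dy":0.05,"dz":0.05,"rx":0,"ry":0,"rz":0,"jaw":0.5},{"dx":-0.245,"dy":0.05,"dz":0.05,"rx":0,"ry":0,"rz":0,"jaw":0.5},{"dx":-0.245,"dy":0.05,"dz":0.05,"rx":0,"ry":0,"rz":0,"jaw":0.5},{"dx":-0.245,"dy":0.05,"dz":0.05,"rx":0,"ry":0,"rz":0,"jaw":0.5}]' 80
python3 go.py 528.3 -177.4 31 2.2; python3 - <<'E'
from h import *
for n in['top','scene']:
    p,d=snapshot(n);np.savez(n+'1.npz',p=p,d=d)
    if n=='scene':cv2.imwrite(f'pics/scene1.png',cv2.resize(p[120:240,140:300,::-1],(800,600)))
E
```

```text
time_s: 2.5
position: [526.8, -171.0, 180.3]
tool_rot: [0.687, 0.727, 0.0, -0.0]
force: [-0.0, 0.4, 0.2]
width: 42.6
t 2.5 pos [ 526.8 -171.   180.3] q [-0.25  0.32  0.57  1.89 -0.21  0.98  0.46] F [-0.   0.4  0.2] w 42.6
d [-0.022   0.0035  0.4976] r [ 0.0002 -0.0003  0.0118]
```

View pics/scene1.png

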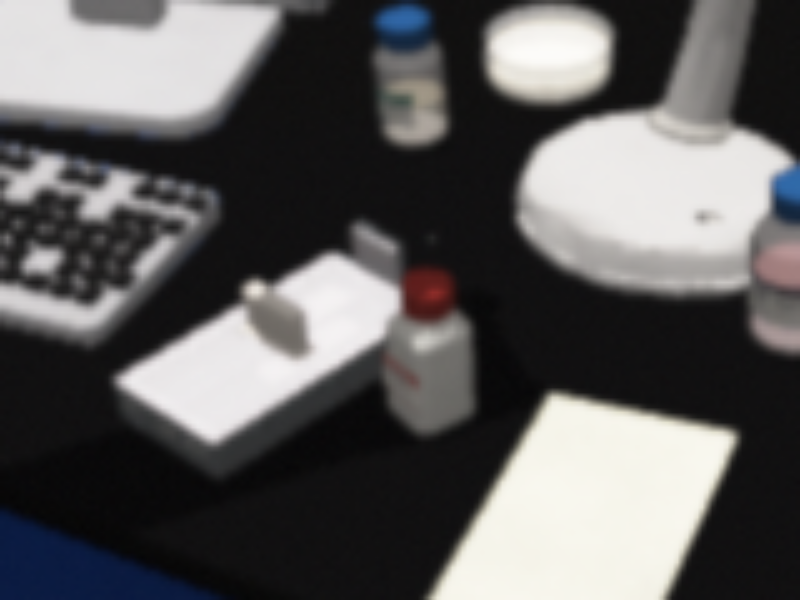

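The scene crop shows the tray untouched, with the tabs at (375,245) and the red-cap bottle at (430,360) clear. The gripper is above the frame. Now I'll descend.

```bash
python3 -m inch '[{"dx":-0.01,"dy":0.003,"dz":0.06,"rx":0,"ry":0,"rz":0.01,"jaw":0.5},{"dx":-0.02,"dy":0.003,"dz":0.15,"rx":0,"ry":0,"rz":0.012,"jaw":0.5},{"dx":-0.022,"dy":0.003,"dz":0.25,"rx":0,"ry":0,"rz":0.012,"jaw":0.5},{"dx":-0.022,"dy":0.003,"dz":0.34,"rx":0,"ry":0,"rz":0.012,"jaw":0.5},{"dx":-0.022,"dy":0.003,"dz":0.42,"rx":0,"ry":0,"rz":0.012,"jaw":0.5},{"dx":-0.022,"dy":0.003,"dz":0.47,"rx":0,"ry":0,"rz":0.012,"jaw":0.5},{"dx":-0.022,"dy":0.003,"dz":0.49,"rx":0,"ry":0,"rz":0.012,"jaw":0.5},{"dx":-0.022,"dy":0.003,"dz":0.494,"rx":0,"ry":0,"rz":0.012,"jaw":0.5}]' 80
python3 go.py 528.3 -177.4 31 2.2
```

```text
time_s: 3.4
position: [528.0, -178.3, 31.8]
tool_rot: [0.694, 0.72, -0.0, -0.0]
force: [0.3, -0.8, -0.0]
width: 42.8
t 3.4 pos [ 528.  -178.3   31.8] q [-0.14  0.54  0.46  1.99 -0.37  0.69  0.59] F [ 0.3 -0.8 -0. ] w 42.8
d [0.003  0.001  0.0026] r [-0.0002 -0.0001 -0.0008]
```

```bash
R='"dx":0,"dy":0,"dz":0,"rx":0,"ry":0,"rz":0'; python3 -m inch '[{"dx":0,"dy":0,"dz":0,"rx":0,"ry":0,"rz":0,"jaw":0.7},{"dx":0,"dy":0,"dz":0,"rx":0,"ry":0,"rz":0,"jaw":0.8},{"dx":0,"dy":0,"dz":0,"rx":0,"ry":0,"rz":0,"jaw":0.84},{"dx":0,"dy":0,"dz":0,"rx":0,"ry":0,"rz":0,"jaw":0.86},{"dx":0,"dy":0,"dz":0,"rx":0,"ry":0,"rz":0,"jaw":0.88},{"dx":0,"dy":0,"dz":0,"rx":0,"ry":0,"rz":0,"jaw":0.9},{"dx":0,"dy":0,"dz":0,"rx":0,"ry":0,"rz":0,"jaw":1},{"dx":0,"dy":0,"dz":0,"rx":0,"ry":0,"rz":0,"jaw":1}]' 30
python3 go.py 528.3 -177.4 31 2.2
```

```text
time_s: 4.2
position: [528.0, -178.4, 31.9]
tool_rot: [0.694, 0.72, 0.0, -0.0]
force: [-1.0, 0.1, -0.2]
width: 0.0
t 4.2 pos [ 528.  -178.4   31.9] q [-0.14  0.54  0.46  1.99 -0.37  0.69  0.59] F [-1.   0.1 -0.2] w 0.0
d [0.0032 0.0012 0.0029] r [-0.     -0.     -0.0009]
```

```bash
python3 - <<'E'
from h import *
p,d=snapshot('scene');np.savez('scene2.npz',p=p,d=d)
q,e=snapshot('top');np.savez('top2.npz',p=q,d=e)
a=cv2.resize(p[110:220,150:260,::-1],(400,400));b=cv2.resize(q[180:290,150:260,::-1],(400,400))
cv2.imwrite('pics/s2.png',np.hstack([a,b]))
E
```

```text
(no output)
```

View pics/s2.png

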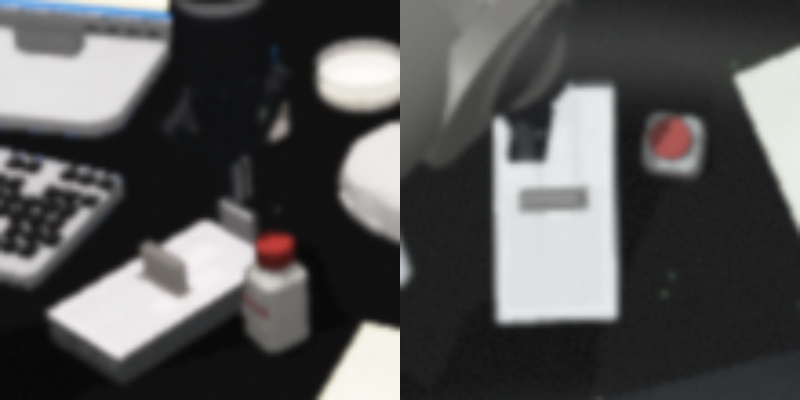

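```bash
python3 - <<'E'
from h import *
o=get_obs()
for n in('scene','top'):
    c=calibration(n)
    for nm,P in(('tcp',o['position']),('tabtop',[528,-178,58]),('tcp+60',o['position']+[0,0,60])):
        v=np.array(c['R'])@np.array(P)+c['t'];u,w=c['fx']*v[0]/v[2]+c['cx'],c['fy']*v[1]/v[2]+c['cy']
        k=400/110; print(n,nm,round(u,1),round(w,1),'crop',((u-150)*k).round(),((w-(110 if n=='scene' else 180))*k).round(),v[2].round())
c=calibration('scene')
f=np.load('scene2.npz');W=cloud(c,f['d'])
for v in range(140,176,2): print(v,[tuple(W[v,u].round().astype(int)) for u in (212,214,216,218)],f['p'][v,214])
E
```

```text
scene tcp 215.4 174.3 crop 238.0 234.0 1162.0
scene tabtop 214.7 166.9 crop 235.0 207.0 1146.0
scene tcp+60 213.9 157.2 crop 232.0 172.0 1126.0
top tcp 191.2 203.7 crop 150.0 86.0 1215.0
top tabtop 189.7 202.6 crop 144.0 82.0 1189.0
top tcp+60 187.9 201.1 crop 138.0 77.0 1155.0
140 [(np.int64(512), np.int64(-196), np.int64(162)), (np.int64(519), np.int64(-196), np.int64(159)), (np.int64(532), np.int64(-189), np.int64(151)), (np.int64(534), np.int64(-195), np.int64(153))] [15 17 18]
142 [(np.int64(511), np.int64(-197), np.int64(157)), (np.int64(521), np.int64(-193), np.int64(151)), (np.int64(533), np.int64(-187), np.int64(143)), (np.int64(537), np.int64(-191), np.int64(144))] [16 18 19]
144 [(np.int64(512), np.int64(-195), np.int64(149)), (np.int64(519), np.int64(-194), np.int64(146)), (np.int64(533), np.int64(-186), np.int64(137)), (np.int64(533), np.int64(-195), np.int64(140))] [15 17 18]
146 [(np.int64(512), np.int64(-193), np.int64(142)), (np.int64(518), np.int64(-195), np.int64(141)), (np.int64(524), np.int64(-197), np.int64(138)), (np.int64(539), np.int64(-187), np.int64(128))] 
[... 2198 characters left out ...]
6), np.int64(59)), (np.int64(530), np.int64(-191), np.int64(59))] [138 135 136]
170 [(np.int64(524), np.int64(-169), np.int64(45)), (np.int64(528), np.int64(-174), np.int64(45)), (np.int64(525), np.int64(-187), np.int64(53)), (np.int64(526), np.int64(-194), np.int64(55))] [104 100 101]
172 [(np.int64(525), np.int64(-167), np.int64(36)), (np.int64(524), np.int64(-177), np.int64(42)), (np.int64(525), np.int64(-185), np.int64(45)), (np.int64(525), np.int64(-194), np.int64(49))] [102 100 101]
174 [(np.int64(525), np.int64(-166), np.int64(29)), (np.int64(524), np.int64(-177), np.int64(35)), (np.int64(525), np.int64(-185), np.int64(38)), (np.int64(527), np.int64(-192), np.int64(40))] [147 142 145]
```

```bash
python3 - <<'E'
from h import *
a=np.load('scene1.npz');b=np.load('scene2.npz')
print('gray s1 / s2, cols 206..224')
for v in range(158,184): print(v,a['p'][v,206:225,1],b['p'][v,206:225,1])
A=cv2.resize(a['p'][140:195,190:245,::-1],(400,400),interpolation=cv2.INTER_CUBIC);B=cv2.resize(b['p'][140:195,190:245,::-1],(400,400),interpolation=cv2.INTER_CUBIC)
cv2.imwrite('pics/ab.png',np.clip(np.hstack([A,B])*1.5,0,255))
E
```

```text
gray s1 / s2, cols 206..224
158 [16 17 17 15 16 16 16 17 15 16 16 16 16 16 17 16 16 15 17] [16 16 17 17 18 17 20 33 54 67 59 53 53 32 16 16 17 18 15]
159 [17 17 15 17 16 16 17 16 17 17 17 17 16 17 17 16 15 16 15] [16 15 16 17 18 18 20 31 53 68 61 54 57 32 17 16 17 16 17]
160 [17 16 17 15 17 16 16 16 17 17 17 16 16 16 16 17 17 17 15] [16 16 16 17 17 17 18 28 51 69 64 54 55 33 17 16 15 17 16]
161 [16 15 17 15 16 17 16 16 16 16 16 15 16 16 16 15 15 15 17] [15 16 17 17 17 16 18 28 50 69 66 54 56 36 17 16 17 15 15]
162 [16 16 16 15 17 17 17 16 15 15 17 16 16 15 15 16 17 16 16] [17 16 17 16 17 19 20 27 48 69 66 54 56 37 20 16 16 17 16]
163 [16 15 16 16 21 29 35 25 17 17 16 16 17 16 16 15 16 16 16] [17 16 16 17 19 25 30 32 50 69 65 51 51 33 19 16 17 16 16]
164 [16 17 16 23 43 68 72 56 38 24 18 16 16 17 15 16 16 15 17] [16 16 17 23 42 60 61 55 57 69 61 41 36 26 17 16 16 17 16]
165 [ 16  15  18  34  74 110 112 101  77  46  28  19  18  16  16  16  17  15
  17] [ 17  16  17  34  74 107 103  88  75  66  51  30  21  18  16  17  14  17
  17]
166 [ 16  15  19  37  77 119 139 139 116  86  56  36  25
[... 2277 characters left out ...]
 33  25  28
  30] [241 241 239 236 234 232 232 232 232 232 231 230 227 197 104  34  31  32
  34]
181 [240 238 235 233 232 232 232 233 234 234 232 230 225 193 106  36  25  26
  27] [240 238 236 233 232 232 232 233 233 232 232 230 225 194 106  37  25  26
  27]
182 [237 235 234 233 232 233 233 233 234 234 232 226 207 168 100  48  28  25
  26] [237 235 234 233 233 233 233 233 233 233 232 226 207 172 111  54  29  27
  26]
183 [236 236 237 236 235 234 233 234 234 233 228 206 171 141 109  79  57  44
  39] [236 236 237 236 234 234 234 234 234 233 228 207 178 162 144  95  58  45
  39][ WARN:0@0.232] global loadsave.cpp:1063 imwrite_ Unsupported depth image for selected encoder is fallbacked to CV_8U.
```

View pics/ab.png

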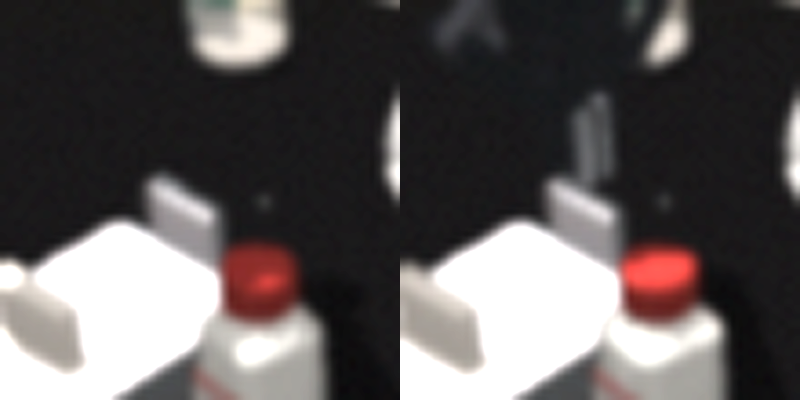

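The tray hasn't moved, but the closed fingertips end just above the tab tops. I'll check the true tip height against the reported TCP.

```bash
python3 - <<'E'
from h import *
for n in('scene','top'):
  a=np.load(n+'0.npz');c=calibration(n)
  for k in('1','2'):
    b=np.load(n+k+'.npz');W=cloud(c,b['d'])
    m=(np.abs(b['p'].astype(int)-a['p']).max(2)>12)&(b['d']>0)&(np.abs(b['d']-a['d'])>15)
    P=W[m];s=(abs(P[:,0]-528)<60)&(abs(P[:,1]+178)<60);P=P[s]
    print(n,k,len(P),'zmin',np.sort(P[:,2])[:12].round())
    for z in range(30,300,10):
        q=P[(P[:,2]>=z)&(P[:,2]<z+10)]
        if len(q)>3:print(z,len(q),'x',np.percentile(q[:,0],[3,97]).round(),'y',np.percentile(q[:,1],[3,97]).round())
b=np.load('scene1.npz')['p'];d=np.load('scene2.npz')['p']
cv2.imwrite('pics/sc12.png',np.hstack([cv2.resize(np.clip(i[60:180,160:270,::-1]*2.,0,255),(400,436)) for i in(b,d)]))
E
```

```text
scene 1 2867 zmin [221. 221. 221. 222. 223. 224. 224. 224. 225. 225. 225. 225.]
220 24 x [494. 555.] y [-183. -169.]
230 39 x [492. 556.] y [-184. -168.]
240 40 x [492. 560.] y [-185. -168.]
250 38 x [492. 557.] y [-184. -166.]
260 30 x [476. 503.] y [-186. -164.]
270 68 x [472. 507.] y [-187. -164.]
280 70 x [470. 513.] y [-189. -160.]
290 69 x [470. 578.] y [-190. -157.]
scene 2 3589 zmin [73. 74. 75. 75. 75. 76. 76. 76. 77. 79. 80. 80.]
70 12 x [520. 534.] y [-189. -183.]
80 20 x [518. 540.] y [-190. -185.]
90 20 x [519. 539.] y [-191. -184.]
100 14 x [519. 535.] y [-191. -184.]
110 14 x [520. 558.] y [-192. -182.]
120 27 x [534. 566.] y [-190. -184.]
130 30 x [530. 571.] y [-194. -184.]
140 50 x [521. 579.] y [-197. -174.]
150 57 x [469. 582.] y [-197. -178.]
160 77 x [469. 578.] y [-198. -176.]
170 58 x [483. 565.] y [-198. -175.]
180 11 x [488. 559.] y [-191. -175.]
190 4 x [512. 534.] y [-214. -209.]
200 40 x [512. 546.] y [-217. -210.]
210 42 x [491. 542.] y [-217. -162.]
220 38 x [491. 529.] y [-216. -166.]
230 35 x [490. 498.] y [-200. -166.]
240 114 x [492. 545.] y [-214. 
[... 613 characters left out ...]
 x [485. 500.] y [-191. -186.]
140 8 x [478. 494.] y [-192. -186.]
150 41 x [469. 488.] y [-193. -169.]
160 46 x [469. 483.] y [-192. -170.]
170 22 x [484. 493.] y [-190. -174.]
180 11 x [488. 494.] y [-191. -171.]
190 9 x [492. 498.] y [-198. -173.]
200 14 x [491. 515.] y [-213. -178.]
210 15 x [492. 516.] y [-213. -185.]
220 13 x [491. 513.] y [-212. -178.]
230 17 x [492. 514.] y [-212. -186.]
250 4 x [500. 511.] y [-214. -204.]
260 19 x [490. 521.] y [-216. -186.]
270 42 x [492. 531.] y [-218. -191.]
280 14 x [497. 526.] y [-216. -199.]
290 12 x [498. 517.] y [-214. -200.][ WARN:0@0.277] global loadsave.cpp:1063 imwrite_ Unsupported depth image for selected encoder is fallbacked to CV_8U.
```

View pics/sc12.png

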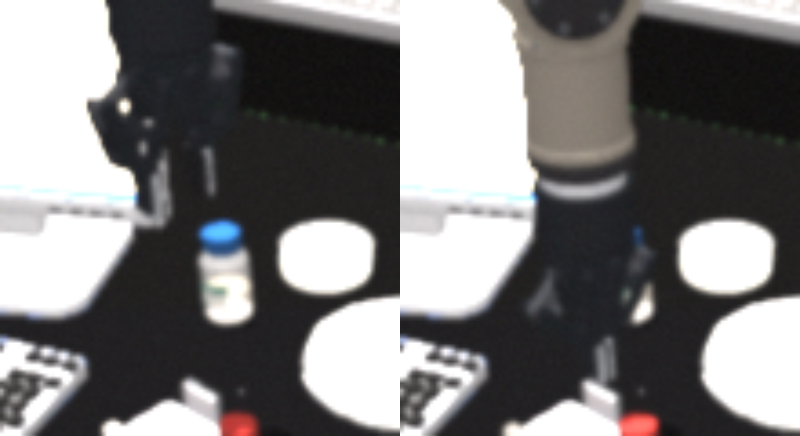

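```bash
python3 - <<'E'
from h import *
c=calibration('scene');R=np.array(c['R']);C=-R.T@np.array(c['t'])
def ray(u,v): return R.T@np.array([(u-c['cx'])/c['fx'],(v-c['cy'])/c['fy'],1])
for u,v in((217,164.3),(218,164),(219,163.8)):
    d=ray(u,v);print(C+d*(-189.3-C[1])/d[1])
# image1: bottoms of fingers, grey>30 lowest rows
p1=np.load('scene1.npz')['p'][:,:,1].astype(int);p0=np.load('scene0.npz')['p'][:,:,1].astype(int)
m=abs(p1-p0)>15
for u in range(194,224):
    v=[v for v in range(60,140) if m[v,u]]
    if v:
        d=ray(u,v[-1]+.5);print(u,v[-1],p1[v[-1],u],(C+d*(-182-C[1])/d[1]).round(0))
E
```

```text
[ 528.11001357 -189.3          72.26074568]
[ 531.92311433 -189.3          71.44701138]
[ 535.72530983 -189.3          70.29667057]
194 107 214 [ 475. -182.  266.]
195 109 235 [ 477. -182.  260.]
196 116 119 [ 478. -182.  240.]
197 117 80 [ 481. -182.  236.]
198 118 79 [ 484. -182.  232.]
199 119 81 [ 486. -182.  228.]
200 119 64 [ 490. -182.  227.]
201 120 80 [ 492. -182.  223.]
202 120 73 [ 496. -182.  222.]
203 120 76 [ 499. -182.  221.]
204 119 68 [ 503. -182.  222.]
205 119 54 [ 506. -182.  221.]
207 60 17 [ 530. -182.  372.]
208 60 18 [ 533. -182.  371.]
209 60 15 [ 536. -182.  370.]
210 60 17 [ 539. -182.  369.]
211 60 17 [ 542. -182.  369.]
212 60 17 [ 545. -182.  368.]
213 61 17 [ 548. -182.  365.]
214 61 16 [ 552. -182.  364.]
215 101 34 [ 545. -182.  259.]
216 107 33 [ 547. -182.  241.]
217 113 34 [ 549. -182.  223.]
218 113 37 [ 552. -182.  222.]
219 111 31 [ 556. -182.  226.]
220 81 27 [ 567. -182.  308.]
221 81 27 [ 570. -182.  307.]
222 80 32 [ 574. -182.  308.]
223 79 26 [ 578. -182.  310.]
```

The scene crop shows the fingertips about 39 mm higher than the reported TCP: 71 against 32 when shut, and 222 against 180 when half open. In x and y they agree. So I'll reopen, go 37 mm lower and watch the force.

```bash
python3 -m inch '[{"dx":0,"dy":0,"dz":0,"rx":0,"ry":0,"rz":0,"jaw":0.5},{"dx":0,"dy":0,"dz":0,"rx":0,"ry":0,"rz":0,"jaw":0.5},{"dx":0,"dy":0,"dz":0,"rx":0,"ry":0,"rz":0,"jaw":0.5},{"dx":0.002,"dy":0,"dz":0.02,"rx":0,"ry":0,"rz":0,"jaw":0.5},{"dx":0.002,"dy":0,"dz":0.05,"rx":0,"ry":0,"rz":0,"jaw":0.5},{"dx":0.002,"dy":0,"dz":0.08,"rx":0,"ry":0,"rz":0,"jaw":0.5},{"dx":0.002,"dy":0,"dz":0.11,"rx":0,"ry":0,"rz":0,"jaw":0.5},{"dx":0.002,"dy":0,"dz":0.123,"rx":0,"ry":0,"rz":0,"jaw":0.5}]' 30
python3 go.py 528.3 -177.4 31 2.2
python3 -m inch '[{"dx":0,"dy":0,"dz":0,"rx":0,"ry":0,"rz":0,"jaw":0.7},{"dx":0,"dy":0,"dz":0,"rx":0,"ry":0,"rz":0,"jaw":0.75},{"dx":0,"dy":0,"dz":0,"rx":0,"ry":0,"rz":0,"jaw":0.8},{"dx":0,"dy":0,"dz":0,"rx":0,"ry":0,"rz":0,"jaw":0.82},{"dx":0,"dy":0,"dz":0,"rx":0,"ry":0,"rz":0,"jaw":0.84},{"dx":0,"dy":0,"dz":0,"rx":0,"ry":0,"rz":0,"jaw":0.86},{"dx":0,"dy":0,"dz":0,"rx":0,"ry":0,"rz":0,"jaw":0.88},{"dx":0,"dy":0,"dz":0,"rx":0,"ry":0,"rz":0,"jaw":0.9}]' 25
python3 go.py 528.3 -177.4 31 2.2
```

```text
time_s: 5.1
position: [527.1, -177.6, -6.4]
tool_rot: [0.694, 0.72, -0.001, -0.001]
force: [0.1, 0.6, 0.3]
width: 42.7
t 5.1 pos [ 527.1 -177.6   -6.4] q [-0.11  0.6   0.42  2.01 -0.41  0.62  0.62] F [0.1 0.6 0.3] w 42.7
d [ 0.0005  0.0037 -0.1248] r [-0.0012 -0.0003 -0.0009]
time_s: 5.9
position: [528.8, -177.8, -4.7]
tool_rot: [0.694, 0.72, 0.0, 0.001]
force: [2.7, -0.8, 0.6]
width: 8.7
t 5.9 pos [ 528.8 -177.8   -4.7] q [-0.11  0.6   0.42  2.   -0.41  0.62  0.62] F [ 2.7 -0.8  0.6] w 8.7
d [ 0.0014 -0.0014 -0.1191] r [ 0.0009  0.0002 -0.0008]
```

```bash
python3 -m inch '[{"dx":0,"dy":0,"dz":0,"rx":0,"ry":0,"rz":0,"jaw":1},{"dx":0,"dy":0,"dz":0,"rx":0,"ry":0,"rz":0,"jaw":1},{"dx":0,"dy":0,"dz":0,"rx":0,"ry":0,"rz":0,"jaw":1},{"dx":0,"dy":0,"dz":0,"rx":0,"ry":0,"rz":0,"jaw":1},{"dx":0,"dy":0,"dz":-0.01,"rx":0,"ry":0,"rz":0,"jaw":1},{"dx":0,"dy":0,"dz":-0.02,"rx":0,"ry":0,"rz":0,"jaw":1},{"dx":0,"dy":0,"dz":-0.035,"rx":0,"ry":0,"rz":0,"jaw":1},{"dx":0,"dy":0,"dz":-0.05,"rx":0,"ry":0,"rz":0,"jaw":1}]' 90
python3 go.py 528.3 -177.4 31 2.2
python3 - <<'E'
from h import *
p,d=snapshot('scene');np.savez('scene3.npz',p=p,d=d)
cv2.imwrite('pics/s3.png',cv2.resize(p[130:230,150:260,::-1],(770,600)))
E
```

```text
time_s: 6.7
position: [527.2, -177.7, 9.9]
tool_rot: [0.694, 0.72, -0.0, -0.001]
force: [0.1, -0.3, -4.7]
width: 6.3
t 6.7 pos [ 527.2 -177.7    9.9] q [-0.12  0.57  0.44  2.   -0.39  0.65  0.61] F [ 0.1 -0.3 -4.7] w 6.3
d [ 0.0009  0.0036 -0.0704] r [-0.0008 -0.0002 -0.001 ]
```

View pics/s3.png

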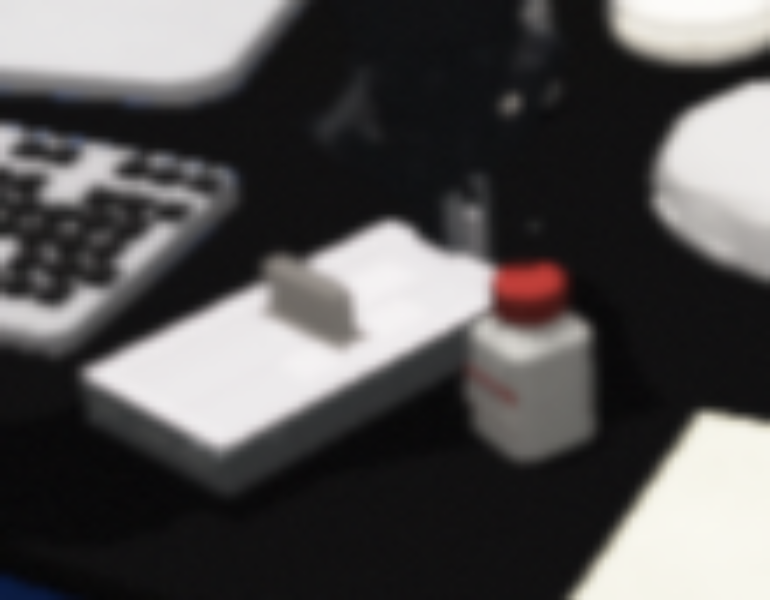

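The tray and lid lifted together (4.7 N) and sit level and clear of the bottle. Next: raise further, then tilt.

```bash
python3 -m inch '[{"dx":0,"dy":0,"dz":-0.02,"rx":0,"ry":0,"rz":0,"jaw":1},{"dx":0,"dy":0,"dz":-0.06,"rx":0,"ry":0,"rz":0,"jaw":1},{"dx":0,"dy":0,"dz":-0.12,"rx":0,"ry":0,"rz":0,"jaw":1},{"dx":0,"dy":0,"dz":-0.19,"rx":0,"ry":0,"rz":0,"jaw":1},{"dx":0,"dy":0,"dz":-0.26,"rx":0,"ry":0,"rz":0,"jaw":1},{"dx":0,"dy":0,"dz":-0.33,"rx":0,"ry":0,"rz":0,"jaw":1},{"dx":0,"dy":0,"dz":-0.38,"rx":0,"ry":0,"rz":0,"jaw":1},{"dx":0,"dy":0,"dz":-0.4,"rx":0,"ry":0,"rz":0,"jaw":1}]' 
python3 go.py 528.3 -177.4 31 2.2
python3 -m inch '[{"dx":0,"dy":0,"dz":0,"rx":-0.01,"ry":0,"rz":0,"jaw":1},{"dx":0,"dy":0,"dz":0,"rx":-0.03,"ry":0,"rz":0,"jaw":1},{"dx":0,"dy":0,"dz":0,"rx":-0.06,"ry":0,"rz":0,"jaw":1},{"dx":0,"dy":0,"dz":0,"rx":-0.09,"ry":0,"rz":0,"jaw":1},{"dx":0,"dy":0,"dz":0,"rx":-0.12,"ry":0,"rz":0,"jaw":1},{"dx":0,"dy":0,"dz":0,"rx":-0.15,"ry":0,"rz":0,"jaw":1},{"dx":0,"dy":0,"dz":0,"rx":-0.17,"ry":0,"rz":0,"jaw":1},{"dx":0,"dy":0,"dz":0,"rx":-0.18,"ry":0,"rz":0,"jaw":1}]' 
python3 go.py 528.3 -177.4 31 2.2
```

```text
time_s: 7.55
position: [528.8, -178.2, 132.0]
tool_rot: [0.694, 0.72, 0.001, 0.001]
force: [-0.2, -0.0, -5.6]
width: 6.1
t 7.55 pos [ 528.8 -178.2  132. ] q [-0.22  0.39  0.55  1.93 -0.26  0.88  0.5 ] F [-0.2 -0.  -5.6] w 6.1
d [ 0.0027 -0.0025  0.3366] r [ 0.0018  0.0002 -0.0011]
time_s: 8.35
position: [525.8, -177.6, 128.6]
tool_rot: [0.687, 0.713, 0.101, 0.097]
force: [0.4, 0.0, -4.7]
width: 6.1
t 8.35 pos [ 525.8 -177.6  128.6] q [-0.14  0.25  0.48  2.15 -0.41  0.54  0.68] F [ 0.4  0.  -4.7] w 6.1
d [ 2.000e-04 -8.220e-02  3.149e-01] r [ 0.1788 -0.0004 -0.0015]
```

```bash
python3 -m inch '[{"dx":0,"dy":0.01,"dz":-0.01,"rx":-0.01,"ry":0,"rz":0,"jaw":1},{"dx":0,"dy":0.04,"dz":-0.04,"rx":-0.03,"ry":0,"rz":0,"jaw":1},{"dx":0,"dy":0.07,"dz":-0.08,"rx":-0.07,"ry":0,"rz":0,"jaw":1},{"dx":0,"dy":0.10,"dz":-0.11,"rx":-0.11,"ry":0,"rz":0,"jaw":1},{"dx":0,"dy":0.14,"dz":-0.15,"rx":-0.15,"ry":0,"rz":0,"jaw":1},{"dx":0,"dy":0.17,"dz":-0.19,"rx":-0.19,"ry":0,"rz":0,"jaw":1},{"dx":0,"dy":0.19,"dz":-0.21,"rx":-0.22,"ry":0,"rz":0,"jaw":1},{"dx":0,"dy":0.2,"dz":-0.22,"rx":-0.24,"ry":0,"rz":0,"jaw":1}]' 
python3 -m inch '[{"dx":0,"dy":0,"dz":0,"rx":0,"ry":0,"rz":0,"jaw":1},{"dx":0,"dy":0,"dz":0,"rx":0,"ry":0,"rz":0,"jaw":1},{"dx":0,"dy":0,"dz":0,"rx":0,"ry":0,"rz":0,"jaw":1},{"dx":0,"dy":0,"dz":0,"rx":0,"ry":0,"rz":0,"jaw":1},{"dx":0,"dy":0,"dz":0,"rx":0,"ry":0,"rz":0,"jaw":1},{"dx":0,"dy":0,"dz":0,"rx":0,"ry":0,"rz":0,"jaw":1},{"dx":0,"dy":0,"dz":0,"rx":0,"ry":0,"rz":0,"jaw":1},{"dx":0,"dy":0,"dz":0,"rx":0,"ry":0,"rz":0,"jaw":1}]' 
python3 go.py 528.3 -177.4 31 2.2
python3 - <<'E'
from h import *
p,d=snapshot('scene');np.savez('scene4.npz',p=p,d=d)
cv2.imwrite('pics/s4.png',cv2.resize(p[80:230,130:290,::-1],(640,600)))
E
```

```text
time_s: 9.15
position: [567.7, -176.7, 211.7]
tool_rot: [0.656, 0.681, 0.234, 0.226]
force: [-0.2, 0.3, -4.8]
width: 6.2
time_s: 9.95
position: [567.2, -176.3, 210.1]
tool_rot: [0.657, 0.681, 0.233, 0.225]
force: [0.3, -0.4, -4.7]
width: 6.2
t 9.95 pos [ 567.2 -176.3  210.1] q [ 0.06  0.08  0.29  2.27 -0.99  0.3   1.26] F [ 0.3 -0.4 -4.7] w 6.2
d [ 0.0013 -0.4682  0.3923] r [ 4.199e-01  3.000e-04 -9.000e-04]
```

View pics/s4.png

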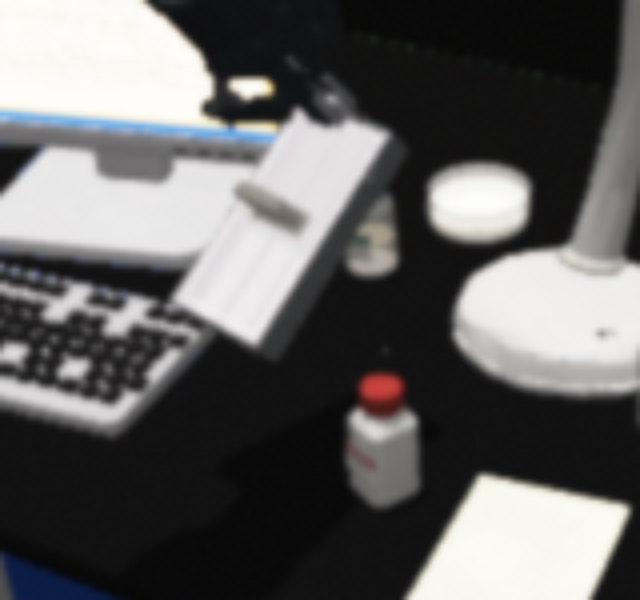

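The tray is tilted with the lid on and held, well clear of the bottle at (382,430). I'll check the tilt, then reverse.

```bash
python3 - <<'E'
from h import *
c=calibration('scene');W=cloud(c,np.load('scene4.npz')['d'])
# crop scale 4: lid region px (230..330,250..300)/4
P=W[142:160,182:205].reshape(-1,3);P=P[P[:,2]>0];m=P.mean(0);n=np.linalg.svd(P-m)[2][2];n*=np.sign(n[2]);print(m,n,np.degrees(np.arccos(n[2])))
E
python3 -m inch '[{"dx":0,"dy":0,"dz":0,"rx":0,"ry":0,"rz":0,"jaw":1},{"dx":0,"dy":-0.01,"dz":0.005,"rx":0.01,"ry":0,"rz":0,"jaw":1},{"dx":0,"dy":-0.04,"dz":0.02,"rx":0.04,"ry":0,"rz":0,"jaw":1},{"dx":0,"dy":-0.09,"dz":0.044,"rx":0.08,"ry":0,"rz":0,"jaw":1},{"dx":0,"dy":-0.15,"dz":0.074,"rx":0.13,"ry":0,"rz":0,"jaw":1},{"dx":0,"dy":-0.21,"dz":0.103,"rx":0.18,"ry":0,"rz":0,"jaw":1},{"dx":0,"dy":-0.25,"dz":0.123,"rx":0.22,"ry":0,"rz":0,"jaw":1},{"dx":0,"dy":-0.267,"dz":0.131,"rx":0.24,"ry":0,"rz":0,"jaw":1}]' 
python3 -m inch '[{"dx":0,"dy":0,"dz":0,"rx":0.02,"ry":0,"rz":0,"jaw":1},{"dx":0,"dy":0,"dz":0,"rx":0.05,"ry":0,"rz":0,"jaw":1},{"dx":0,"dy":0,"dz":0,"rx":0.08,"ry":0,"rz":0,"jaw":1},{"dx":0,"dy":0,"dz":0,"rx":0.12,"ry":0,"rz":0,"jaw":1},{"dx":0,"dy":0,"dz":0,"rx":0.15,"ry":0,"rz":0,"jaw":1},{"dx":0,"dy":0,"dz":0,"rx":0.17,"ry":0,"rz":0,"jaw":1},{"dx":0,"dy":0,"dz":0,"rx":0.18,"ry":0,"rz":0,"jaw":1},{"dx":0,"dy":0,"dz":0,"rx":0.18,"ry":0,"rz":0,"jaw":1}]' 
python3 go.py 528 -177.6 -5 2.2
```

```text
[ 445.0099222  -196.53903057  159.16576571] [0.34223468 0.36521096 0.86573459] 30.0333078737783
time_s: 10.8
position: [528.3, -177.4, 129.4]
tool_rot: [0.687, 0.713, 0.101, 0.097]
force: [-0.1, -0.5, -4.7]
width: 6.2
time_s: 11.6
position: [528.9, -177.6, 130.1]
tool_rot: [0.694, 0.72, 0.0, 0.0]
force: [0.6, 0.1, -4.6]
width: 6.2
t 11.6 pos [ 528.9 -177.6  130.1] q [-0.21  0.39  0.54  1.93 -0.26  0.88  0.5 ] F [ 0.6  0.1 -4.6] w 6.2
d [ 3.000e-04 -3.400e-03  4.502e-01] r [ 0.0008  0.     -0.0006]
```

```bash
python3 - <<'E'
from h import *
c=calibration('scene');
def fit(f,u0,u1,v0,v1):
    W=cloud(c,np.load(f)['d'])
    P=W[v0:v1,u0:u1].reshape(-1,3);m=np.median(P,0);P=P[np.linalg.norm(P-m,axis=1)<80]
    for _ in range(4):
        m=P.mean(0);n=np.linalg.svd(P-m)[2][2];P=P[abs((P-m)@n)<4]
    n*=np.sign(n[2]);print(len(P),m.round(),n.round(3),np.degrees(np.arccos(n[2])).round(1))
fit('scene4.npz',189,198,140,155);fit('scene4.npz',204,220,115,126)
E
```

```text
135 [ 453. -187.  162.] [-0.633  0.024  0.774] 39.3
175 [ 522. -189.  216.] [-0.594 -0.009  0.804] 36.4
```

The tilt was about 38 deg, as commanded. Setting down.

```bash
python3 -m inch '[{"dx":0,"dy":0,"dz":0.03,"rx":0,"ry":0,"rz":0,"jaw":1},{"dx":0,"dy":0,"dz":0.09,"rx":0,"ry":0,"rz":0,"jaw":1},{"dx":0,"dy":0,"dz":0.17,"rx":0,"ry":0,"rz":0,"jaw":1},{"dx":0,"dy":0,"dz":0.25,"rx":0,"ry":0,"rz":0,"jaw":1},{"dx":0,"dy":0,"dz":0.33,"rx":0,"ry":0,"rz":0,"jaw":1},{"dx":0,"dy":0,"dz":0.39,"rx":0,"ry":0,"rz":0,"jaw":1},{"dx":0,"dy":0,"dz":0.425,"rx":0,"ry":0,"rz":0,"jaw":1},{"dx":0,"dy":0,"dz":0.435,"rx":0,"ry":0,"rz":0,"jaw":1}]' 
python3 go.py 528 -177.6 -5 2.2
python3 -m inch '[{"dx":0,"dy":0,"dz":0.003,"rx":0,"ry":0,"rz":0,"jaw":1},{"dx":0,"dy":0,"dz":0.006,"rx":0,"ry":0,"rz":0,"jaw":1},{"dx":0,"dy":0,"dz":0.009,"rx":0,"ry":0,"rz":0,"jaw":1},{"dx":0,"dy":0,"dz":0.012,"rx":0,"ry":0,"rz":0,"jaw":1},{"dx":0,"dy":0,"dz":0.013,"rx":0,"ry":0,"rz":0,"jaw":1},{"dx":0,"dy":0,"dz":0.014,"rx":0,"ry":0,"rz":0,"jaw":1},{"dx":0,"dy":0,"dz":0.015,"rx":0,"ry":0,"rz":0,"jaw":1},{"dx":0,"dy":0,"dz":0.015,"rx":0,"ry":0,"rz":0,"jaw":1}]' 
python3 go.py 528 -177.6 -5 2.2
```

```text
time_s: 12.4
position: [526.9, -177.7, -1.7]
tool_rot: [0.694, 0.72, -0.0, -0.001]
force: [-0.6, -0.3, -4.3]
width: 6.2
t 12.4 pos [ 526.9 -177.7   -1.7] q [-0.11  0.59  0.42  2.01 -0.4   0.63  0.61] F [-0.6 -0.3 -4.3] w 6.2
d [0.0002 0.0036 0.0111] r [-0.001  -0.0003 -0.0012]
time_s: 13.2
position: [529.0, -177.9, -4.5]
tool_rot: [0.694, 0.72, 0.0, 0.001]
force: [3.0, -0.1, 2.5]
width: 6.5
t 13.2 pos [ 529.  -177.9   -4.5] q [-0.11  0.59  0.42  2.   -0.4   0.62  0.61] F [ 3.  -0.1  2.5] w 6.5
d [ 0.001  -0.0032  0.0017] r [ 0.001   0.0002 -0.0007]
```

```bash
python3 -m inch '[{"dx":0,"dy":0,"dz":0,"rx":0,"ry":0,"rz":0,"jaw":0.88},{"dx":0,"dy":0,"dz":0,"rx":0,"ry":0,"rz":0,"jaw":0.8},{"dx":0,"dy":0,"dz":0,"rx":0,"ry":0,"rz":0,"jaw":0.7},{"dx":0,"dy":0,"dz":0,"rx":0,"ry":0,"rz":0,"jaw":0.6},{"dx":0,"dy":0,"dz":0,"rx":0,"ry":0,"rz":0,"jaw":0.55},{"dx":0,"dy":0,"dz":0,"rx":0,"ry":0,"rz":0,"jaw":0.55},{"dx":0,"dy":0,"dz":-0.01,"rx":0,"ry":0,"rz":0,"jaw":0.55},{"dx":0,"dy":0,"dz":-0.03,"rx":0,"ry":0,"rz":0,"jaw":0.55}]' 30
python3 -m inch '[{"dx":0,"dy":0,"dz":-0.05,"rx":0,"ry":0,"rz":0,"jaw":0.55},{"dx":0,"dy":0,"dz":-0.11,"rx":0,"ry":0,"rz":0,"jaw":0.55},{"dx":0,"dy":0,"dz":-0.17,"rx":0,"ry":0,"rz":0,"jaw":0.55},{"dx":0,"dy":0,"dz":-0.22,"rx":0,"ry":0,"rz":0,"jaw":0.55},{"dx":0,"dy":-0.06,"dz":-0.25,"rx":0,"ry":0,"rz":0,"jaw":0.55},{"dx":-0.005,"dy":-0.14,"dz":-0.25,"rx":0,"ry":0,"rz":0,"jaw":0.55},{"dx":0,"dy":-0.22,"dz":-0.25,"rx":0,"ry":0,"rz":0,"jaw":0.55},{"dx":0,"dy":-0.26,"dz":-0.25,"rx":0,"ry":0,"rz":0,"jaw":0.55}]' 
python3 go.py 448.5 -180.6 -7 2.2
python3 - <<'E'
from h import *
for n in('scene','top'):
    p,d=snapshot(n);np.savez(n+'5.npz',p=p,d=d)
    if n=='scene': a=p
    else: cv2.imwrite('pics/s5.png',np.hstack([cv2.resize(a[110:220,150:260,::-1],(400,400)),cv2.resize(p[180:290,150:260,::-1],(400,400))]))
c=calibration('scene')
f0=np.load('scene0.npz')['p'].astype(int)
E
```

```text
time_s: 14.0
position: [527.6, -177.7, 4.0]
tool_rot: [0.694, 0.72, -0.0, -0.0]
force: [-0.1, -0.1, -0.9]
width: 38.3
time_s: 14.8
position: [448.1, -180.7, 79.6]
tool_rot: [0.694, 0.72, 0.0, -0.0]
force: [0.2, -1.0, 0.5]
width: 38.2
t 14.8 pos [ 448.1 -180.7   79.6] q [-0.18  0.36  0.53  2.14 -0.27  0.71  0.56] F [ 0.2 -1.   0.5] w 38.2
d [-1.000e-04  1.400e-03  2.886e-01] r [-0.0002 -0.0005 -0.0015]
```

View pics/s5.png

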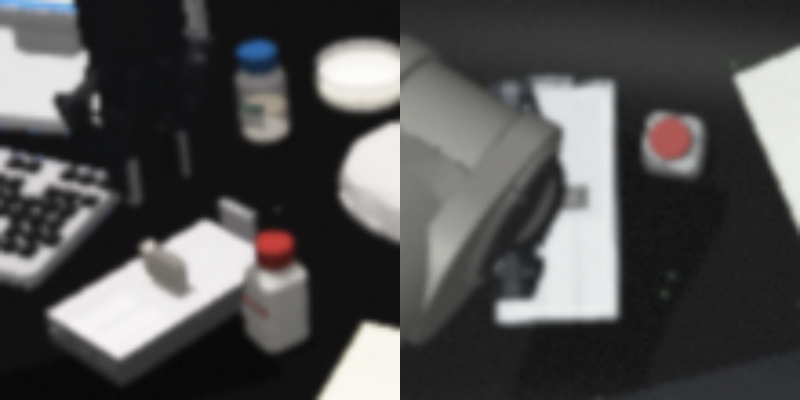

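The tray is back and level, the lid is on, and the bottle is unmoved at (277,290). I'll check for tray shift numerically and descend onto the grip.

```bash
python3 - <<'E'
from h import *
c=calibration('top')
for k in'05':
    g=np.load(f'top{k}.npz')['p'].min(2)
    R=[];B=[]
    for v in range(208,262):
        r=g[v,:].astype(float);b=max(u for u in range(196,212) if r[u]>100);R.append(world(c,b+(r[b]-100)/(r[b]-r[b+1]),v,27))
    for u in range(190,206):
        r=g[:,u].astype(float);b=max(v for v in range(255,275) if r[v]>100);B.append(world(c,u,b+(r[b]-100)/(r[b]-r[b+1]),27))
    R=np.array(R);B=np.array(B);q=np.polyfit(R[:,0],R[:,1],1);w=np.polyfit(B[:,1],B[:,0],1)
    print(k,'yaw',np.degrees(np.arctan(q[0])),np.degrees(np.arctan(-w[0])),'y edge',np.polyval(q,449),'x end',np.polyval(w,-200))
E
python3 -m inch '[{"dx":0,"dy":0.001,"dz":0.03,"rx":0,"ry":0,"rz":0,"jaw":0.55},{"dx":0,"dy":0.001,"dz":0.08,"rx":0,"ry":0,"rz":0,"jaw":0.55},{"dx":0,"dy":0.001,"dz":0.13,"rx":0,"ry":0,"rz":0,"jaw":0.55},{"dx":0,"dy":0.001,"dz":0.18,"rx":0,"ry":0,"rz":0,"jaw":0.55},{"dx":0,"dy":0.001,"dz":0.23,"rx":0,"ry":0,"rz":0,"jaw":0.55},{"dx":0,"dy":0.001,"dz":0.26,"rx":0,"ry":0,"rz":0,"jaw":0.55},{"dx":0,"dy":0.001,"dz":0.28,"rx":0,"ry":0,"rz":0,"jaw":0.55},{"dx":0,"dy":0.001,"dz":0.284,"rx":0,"ry":0,"rz":0,"jaw":0.55}]' 30
python3 -m inch '[{"dx":0,"dy":0,"dz":0,"rx":0,"ry":0,"rz":0,"jaw":0.65},{"dx":0,"dy":0,"dz":0,"rx":0,"ry":0,"rz":0,"jaw":0.7},{"dx":0,"dy":0,"dz":0,"rx":0,"ry":0,"rz":0,"jaw":0.75},{"dx":0,"dy":0,"dz":0,"rx":0,"ry":0,"rz":0,"jaw":0.78},{"dx":0,"dy":0,"dz":0,"rx":0,"ry":0,"rz":0,"jaw":0.81},{"dx":0,"dy":0,"dz":0,"rx":0,"ry":0,"rz":0,"jaw":0.84},{"dx":0,"dy":0,"dz":0,"rx":0,"ry":0,"rz":0,"jaw":0.87},{"dx":0,"dy":0,"dz":0,"rx":0,"ry":0,"rz":0,"jaw":0.87}]' 25
python3 go.py 448.5 -180.6 -7 2.2
```

```text
0 yaw 2.3829153718092626 2.0262966403684284 y edge -225.92857911505394 x end 363.12495737473336
5 yaw 2.3898091696796224 1.2244167860399204 y edge -226.00618176697716 x end 363.3838629418292
time_s: 15.7
position: [450.5, -180.6, -6.9]
tool_rot: [0.694, 0.72, -0.0, -0.0]
force: [-0.4, 0.1, -0.2]
width: 38.3
time_s: 16.5
position: [449.9, -180.6, -6.1]
tool_rot: [0.694, 0.72, -0.0, -0.0]
force: [-2.6, 0.4, 5.4]
width: 11.6
t 16.5 pos [ 449.9 -180.6   -6.1] q [-0.08  0.51  0.41  2.17 -0.4   0.53  0.68] F [-2.6  0.4  5.4] w 11.6
d [ 0.0002 -0.0048  0.0029] r [-0.0003 -0.0003 -0.001 ]
```

Tray shift is under 0.3 mm and the grip is held at 11.6 mm. Lifting straight up.

```bash
python3 -m inch '[{"dx":0,"dy":0,"dz":-0.003,"rx":0,"ry":0,"rz":0,"jaw":1},{"dx":0,"dy":0,"dz":-0.003,"rx":0,"ry":0,"rz":0,"jaw":1},{"dx":0,"dy":0,"dz":-0.003,"rx":0,"ry":0,"rz":0,"jaw":1},{"dx":0,"dy":0,"dz":-0.006,"rx":0,"ry":0,"rz":0,"jaw":1},{"dx":0,"dy":0,"dz":-0.015,"rx":0,"ry":0,"rz":0,"jaw":1},{"dx":0,"dy":0,"dz":-0.03,"rx":0,"ry":0,"rz":0,"jaw":1},{"dx":0,"dy":0,"dz":-0.05,"rx":0,"ry":0,"rz":0,"jaw":1},{"dx":0,"dy":0,"dz":-0.07,"rx":0,"ry":0,"rz":0,"jaw":1}]' 60
python3 -m inch '[{"dx":0,"dy":0,"dz":-0.03,"rx":0,"ry":0,"rz":0,"jaw":1},{"dx":0,"dy":0,"dz":-0.08,"rx":0,"ry":0,"rz":0,"jaw":1},{"dx":0,"dy":0,"dz":-0.14,"rx":0,"ry":0,"rz":0,"jaw":1},{"dx":0,"dy":0,"dz":-0.2,"rx":0,"ry":0,"rz":0,"jaw":1},{"dx":0,"dy":0,"dz":-0.26,"rx":0,"ry":0,"rz":0,"jaw":1},{"dx":0,"dy":0,"dz":-0.31,"rx":0,"ry":0,"rz":0,"jaw":1},{"dx":0,"dy":0,"dz":-0.34,"rx":0,"ry":0,"rz":0,"jaw":1},{"dx":0,"dy":0,"dz":-0.35,"rx":0,"ry":0,"rz":0,"jaw":1}]'
python3 go.py 475.8 -396.7 119 23.74
python3 - <<'E'
from h import *
p,d=snapshot('scene');np.savez('scene6.npz',p=p,d=d)
cv2.imwrite('pics/s6.png',cv2.resize(p[90:230,130:270,::-1],(600,600)))
E
```

```text
time_s: 17.3
position: [450.1, -180.7, 15.3]
tool_rot: [0.694, 0.72, -0.0, -0.0]
force: [-1.9, -0.1, -3.4]
width: 10.7
time_s: 18.1
position: [451.3, -180.8, 121.1]
tool_rot: [0.694, 0.72, 0.001, 0.001]
force: [-0.3, 0.4, -1.2]
width: 10.8
t 18.1 pos [ 451.3 -180.8  121.1] q [-0.23  0.29  0.57  2.1  -0.22  0.8   0.51] F [-0.3  0.4 -1.2] w 10.8
d [-0.7222  0.0549  0.0073] r [ 0.0017  0.0005 -0.2401]
```

View pics/s6.png

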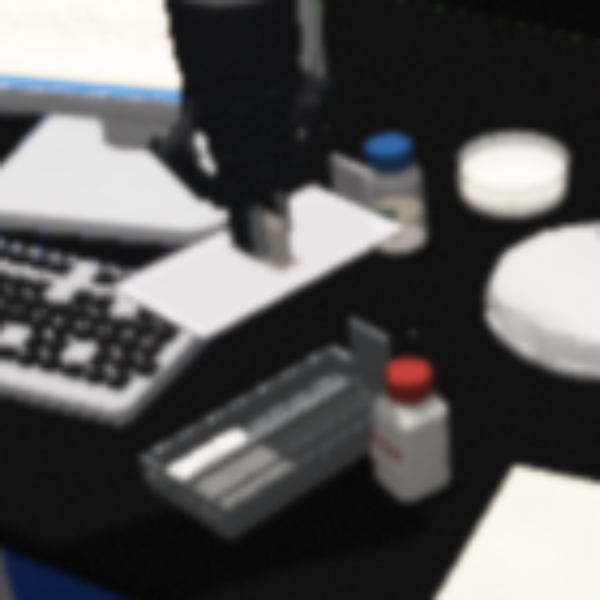

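The lid is held level, and the cassettes lie at the reading end of the open tray, around (205,455) to (240,480). Carrying the lid over the bottle to the pad.

```bash
python3 -m inch '[{"dx":-0.03,"dy":0,"dz":-0.01,"rx":0,"ry":0,"rz":0,"jaw":1},{"dx":-0.1,"dy":0.005,"dz":-0.02,"rx":0,"ry":0,"rz":-0.02,"jaw":1},{"dx":-0.2,"dy":0.015,"dz":-0.02,"rx":0,"ry":0,"rz":-0.06,"jaw":1},{"dx":-0.32,"dy":0.025,"dz":-0.02,"rx":0,"ry":0,"rz":-0.1,"jaw":1},{"dx":-0.44,"dy":0.035,"dz":-0.02,"rx":0,"ry":0,"rz":-0.15,"jaw":1},{"dx":-0.56,"dy":0.045,"dz":-0.02,"rx":0,"ry":0,"rz":-0.19,"jaw":1},{"dx":-0.66,"dy":0.053,"dz":-0.01,"rx":0,"ry":0,"rz":-0.22,"jaw":1},{"dx":-0.715,"dy":0.055,"dz":0,"rx":0,"ry":0,"rz":-0.24,"jaw":1}]' 
python3 -m inch '[{"dx":0,"dy":0,"dz":0,"rx":0,"ry":0,"rz":0,"jaw":1},{"dx":0,"dy":0,"dz":0,"rx":0,"ry":0,"rz":0,"jaw":1},{"dx":0,"dy":0,"dz":0.02,"rx":0,"ry":0,"rz":0,"jaw":1},{"dx":0,"dy":0,"dz":0.06,"rx":0,"ry":0,"rz":0,"jaw":1},{"dx":0,"dy":0,"dz":0.1,"rx":0,"ry":0,"rz":0,"jaw":1},{"dx":0,"dy":0,"dz":0.14,"rx":0,"ry":0,"rz":0,"jaw":1},{"dx":0,"dy":0,"dz":0.17,"rx":0,"ry":0,"rz":0,"jaw":1},{"dx":0,"dy":0,"dz":0.18,"rx":0,"ry":0,"rz":0,"jaw":1}]'
python3 go.py 475.8 -396.7 -26 23.74
python3 - <<'E'
from h import *
for n in('scene','top'):
    p,d=snapshot(n);np.savez(n+'7.npz',p=p,d=d)
E
```

```text
time_s: 18.95
position: [473.5, -398.3, 118.9]
tool_rot: [0.547, 0.837, -0.001, -0.0]
force: [-1.4, 0.7, -1.9]
width: 11.1
time_s: 19.75
position: [474.0, -393.7, 64.1]
tool_rot: [0.547, 0.837, -0.0, -0.001]
force: [0.1, 0.7, -1.4]
width: 10.9
t 19.75 pos [ 474.  -393.7   64.1] q [ 0.26  0.57  0.45  1.83 -0.33  0.82  1.29] F [ 0.1  0.7 -1.4] w 10.9
d [-0.0122  0.0017  0.3003] r [-0.0009 -0.0013 -0.0001]
```

```bash
python3 -m inch '[{"dx":-0.002,"dy":0,"dz":0.03,"rx":0,"ry":0,"rz":0,"jaw":1},{"dx":-0.004,"dy":0,"dz":0.08,"rx":0,"ry":0,"rz":0,"jaw":1},{"dx":-0.005,"dy":0,"dz":0.14,"rx":0,"ry":0,"rz":0,"jaw":1},{"dx":-0.005,"dy":0,"dz":0.2,"rx":0,"ry":0,"rz":0,"jaw":1},{"dx":-0.005,"dy":0,"dz":0.24,"rx":0,"ry":0,"rz":0,"jaw":1},{"dx":-0.005,"dy":0,"dz":0.255,"rx":0,"ry":0,"rz":0,"jaw":1},{"dx":-0.005,"dy":0,"dz":0.26,"rx":0,"ry":0,"rz":0,"jaw":1},{"dx":-0.005,"dy":0,"dz":0.26,"rx":0,"ry":0,"rz":0,"jaw":1}]'
python3 go.py 475.8 -396.7 -26 23.74
python3 - <<'E'
from h import *
p,d=snapshot('scene');q,e=snapshot('top');np.savez('top8.npz',p=q,d=e);np.savez('scene8.npz',p=p,d=d)
cv2.imwrite('pics/s8.png',np.hstack([cv2.resize(p[140:260,200:320,::-1],(400,400)),cv2.resize(q[170:280,220:330,::-1],(400,400))]))
E
python3 go.py 475.8 -396.7 -26 23.74
```

```text
time_s: 20.65
position: [475.6, -396.1, -12.0]
tool_rot: [0.547, 0.837, -0.0, 0.0]
force: [-0.2, -0.7, -1.5]
width: 10.8
t 20.65 pos [ 475.6 -396.1  -12. ] q [ 0.31  0.68  0.39  1.86 -0.39  0.68  1.34] F [-0.2 -0.7 -1.5] w 10.8
d [-0.0021 -0.0001  0.0467] r [ 0.0002  0.0003 -0.0003]
t 20.75 pos [ 475.8 -396.2  -11.5] q [ 0.31  0.68  0.39  1.86 -0.39  0.68  1.34] F [-0.3 -0.6 -1.7] w 11.0
d [-0.0013 -0.0007  0.0482] r [ 0.0004  0.0007 -0.0003]
```

View pics/s8.png

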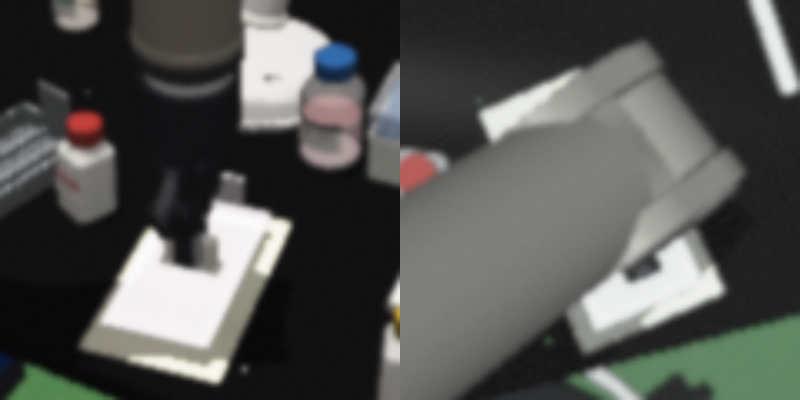

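The lid sits about 14 mm over the pad, square and centred, with the bottles clear. Setting it down slowly.

```bash
python3 -m inch '[{"dx":-0.001,"dy":0,"dz":0.01,"rx":0,"ry":0,"rz":0,"jaw":1},{"dx":-0.001,"dy":0,"dz":0.02,"rx":0,"ry":0,"rz":0,"jaw":1},{"dx":-0.001,"dy":0,"dz":0.028,"rx":0,"ry":0,"rz":0,"jaw":1},{"dx":-0.001,"dy":0,"dz":0.034,"rx":0,"ry":0,"rz":0,"jaw":1},{"dx":-0.001,"dy":0,"dz":0.038,"rx":0,"ry":0,"rz":0,"jaw":1},{"dx":-0.001,"dy":0,"dz":0.040,"rx":0,"ry":0,"rz":0,"jaw":1},{"dx":-0.001,"dy":0,"dz":0.042,"rx":0,"ry":0,"rz":0,"jaw":1},{"dx":-0.001,"dy":0,"dz":0.042,"rx":0,"ry":0,"rz":0,"jaw":1}]'
python3 go.py 475.8 -396.7 -26 23.74
```

```text
time_s: 21.55
position: [475.5, -396.1, -24.9]
tool_rot: [0.547, 0.837, -0.0, 0.0]
force: [-0.1, -0.5, -1.9]
width: 11.0
t 21.55 pos [ 475.5 -396.1  -24.9] q [ 0.32  0.69  0.38  1.86 -0.39  0.66  1.35] F [-0.1 -0.5 -1.9] w 11.0
d [-0.0022  0.0002  0.0038] r [ 0.      0.     -0.0002]
```

```bash
python3 -m inch '[{"dx":-0.001,"dy":0,"dz":0.002,"rx":0,"ry":0,"rz":0,"jaw":1},{"dx":-0.001,"dy":0,"dz":0.003,"rx":0,"ry":0,"rz":0,"jaw":1},{"dx":-0.001,"dy":0,"dz":0.004,"rx":0,"ry":0,"rz":0,"jaw":1},{"dx":-0.001,"dy":0,"dz":0.005,"rx":0,"ry":0,"rz":0,"jaw":1},{"dx":-0.001,"dy":0,"dz":0.006,"rx":0,"ry":0,"rz":0,"jaw":1},{"dx":-0.001,"dy":0,"dz":0.006,"rx":0,"ry":0,"rz":0,"jaw":1},{"dx":-0.001,"dy":0,"dz":0.006,"rx":0,"ry":0,"rz":0,"jaw":1},{"dx":-0.001,"dy":0,"dz":0.006,"rx":0,"ry":0,"rz":0,"jaw":1}]'
python3 go.py 475.8 -396.7 -26 23.74
```

```text
time_s: 22.35
position: [475.6, -396.1, -25.0]
tool_rot: [0.547, 0.837, 0.001, -0.0]
force: [-3.5, 4.8, 15.4]
width: 10.8
t 22.35 pos [ 475.6 -396.1  -25. ] q [ 0.32  0.7   0.38  1.86 -0.4   0.66  1.35] F [-3.5  4.8 15.4] w 10.8
d [-0.0021 -0.0002  0.0033] r [ 0.0005 -0.0005 -0.0003]
```

```bash
python3 -m inch '[{"dx":0,"dy":0,"dz":-0.004,"rx":0,"ry":0,"rz":0,"jaw":1},{"dx":0,"dy":0,"dz":-0.004,"rx":0,"ry":0,"rz":0,"jaw":0.8},{"dx":0,"dy":0,"dz":-0.004,"rx":0,"ry":0,"rz":0,"jaw":0.7},{"dx":0,"dy":0,"dz":-0.004,"rx":0,"ry":0,"rz":0,"jaw":0.6},{"dx":0,"dy":0,"dz":-0.004,"rx":0,"ry":0,"rz":0,"jaw":0.55},{"dx":0,"dy":0,"dz":-0.01,"rx":0,"ry":0,"rz":0,"jaw":0.55},{"dx":0,"dy":0,"dz":-0.03,"rx":0,"ry":0,"rz":0,"jaw":0.55},{"dx":0,"dy":0,"dz":-0.06,"rx":0,"ry":0,"rz":0,"jaw":0.55}]' 25
python3 -m inch '[{"dx":0,"dy":0,"dz":-0.06,"rx":0,"ry":0,"rz":0,"jaw":0.55},{"dx":0,"dy":0,"dz":-0.15,"rx":0,"ry":0,"rz":0,"jaw":0.55},{"dx":0,"dy":0,"dz":-0.25,"rx":0,"ry":0,"rz":0,"jaw":0.55},{"dx":0,"dy":0,"dz":-0.35,"rx":0,"ry":0,"rz":0,"jaw":0.55},{"dx":0,"dy":0,"dz":-0.45,"rx":0,"ry":0,"rz":0,"jaw":0.55},{"dx":0,"dy":0,"dz":-0.55,"rx":0,"ry":0,"rz":0,"jaw":0.55},{"dx":0,"dy":0,"dz":-0.62,"rx":0,"ry":0,"rz":0,"jaw":0.55},{"dx":0,"dy":0,"dz":-0.65,"rx":0,"ry":0,"rz":0,"jaw":0.55}]'
python3 -m inch '[{"dx":-0.08,"dy":0,"dz":0,"rx":0,"ry":0,"rz":0,"jaw":0.55},{"dx":-0.18,"dy":0,"dz":0,"rx":0,"ry":0,"rz":0,"jaw":0.55},{"dx":-0.3,"dy":0,"dz":0,"rx":0,"ry":0,"rz":0,"jaw":0.55},{"dx":-0.42,"dy":0,"dz":0,"rx":0,"ry":0,"rz":0,"jaw":0.55},{"dx":-0.54,"dy":0,"dz":0,"rx":0,"ry":0,"rz":0,"jaw":0.55},{"dx":-0.64,"dy":0,"dz":0,"rx":0,"ry":0,"rz":0,"jaw":0.55},{"dx":-0.72,"dy":0,"dz":0,"rx":0,"ry":0,"rz":0,"jaw":0.55},{"dx":-0.75,"dy":0,"dz":0,"rx":0,"ry":0,"rz":0,"jaw":0.55}]'
python3 go.py 475.8 -396.7 -26 23.74
python3 - <<'E'
from h import *
q,e=snapshot('top');np.savez('top9.npz',p=q,d=e)
cv2.imwrite('pics/t9.png',cv2.resize(q[180:290,160:320,::-1],(800,550)))
W=cloud(calibration('top'),e).reshape(-1,3)
s=(W[:,0]>380)&(W[:,0]<560)&(W[:,1]>-500)&(W[:,1]<-300)
print('lid z med',np.median(W[s&(W[:,2]>5)&(W[:,2]<12),2]))
g=W[s&(W[:,2]>28)&(W[:,2]<45)];print('grip',g.mean(0).round(1),len(g))
k=np.polyfit(g[:,1],g[:,0],1);print('yaw grip',np.degrees(np.arctan(-k[0])))
E
```

```text
time_s: 23.15
position: [475.3, -396.2, -8.4]
tool_rot: [0.547, 0.837, -0.0, -0.0]
force: [-0.2, 0.4, -0.3]
width: 38.2
time_s: 23.95
position: [476.4, -397.3, 189.6]
tool_rot: [0.547, 0.837, 0.0, 0.002]
force: [0.2, -0.4, 0.5]
width: 38.6
time_s: 24.75
position: [565.5, -604.2, 184.6]
tool_rot: [0.547, 0.837, -0.0, -0.001]
force: [0.3, -0.5, -0.5]
width: 38.6
t 24.75 pos [ 565.5 -604.2  184.6] q [ 0.5   0.8   0.49  1.12 -0.36  1.3   1.37] F [ 0.3 -0.5 -0.5] w 38.6
d [0.7527 0.0047 0.7026] r [-0.001  -0.0006 -0.0011]
lid z med 7.869875839360887
grip [ 547.2 -365.7   37.5] 25
yaw grip 24.17524320748104
```

View pics/t9.png

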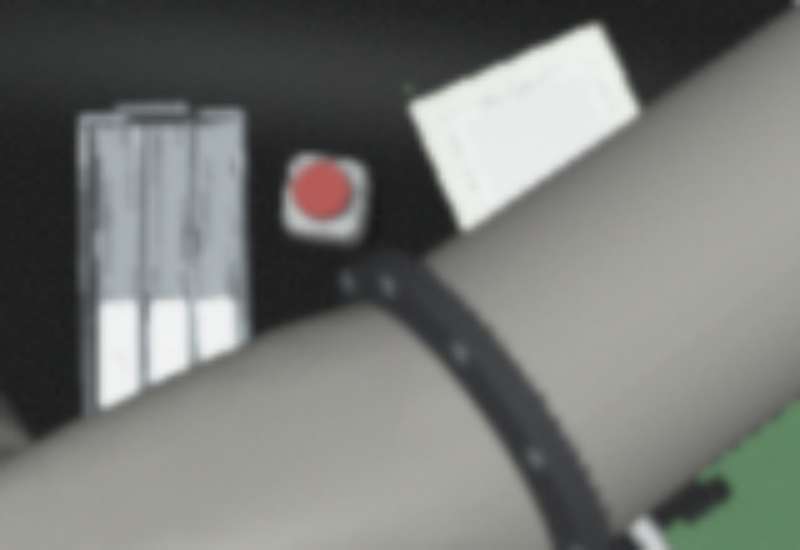

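The top view shows all three cassettes with their upper ends in line at row 298, at the home position. The lid is flat, square and centred on the pad, and the bottle is at its original spot. Handing in.

```bash
python3 -c "
from workcell import *
print(job_done())"
```

```text
the job is handed in; nothing more can be done
None
```

The job is done and handed in at about 25 s. I pinched the two tabs together, lifted and tipped the tray about 38°, and set it back level. Then I lifted the lid off by its grip and laid it right way up on the pad.

**Last checks**
- **Tray:** it is back within about 0.3 mm of where it stood. One of the two yaw fits agreed to 0.01°. The other, from the short end edge that the arm partly hid, read 0.8° off.
- **Cassettes:** the visible ends of all three are in line at the home position. The arm hid their reading-end tips in that last view.
- **Lid:** its top is at 7.9 mm where 8 was expected. From its tab, its origin is about 1 mm from the pad centre. Its yaw is within 0.5° of the pad's.
- **Bottles:** the red-cap bottle beside the tray is standing where it was. I did not measure the other bottles again; the arm did not come near two of them. At the end the gripper was parked beside the spare one at about 185 mm, well above its 88 mm, and no contact force showed.
- **Forces:** the highest force reading at the end of a move was about 16 N, when the lid touched down on the pad.

**What disagreed:** the reported tool height was about 39 mm lower than the real fingertips. My first close therefore shut on air just above the tabs and touched nothing. I measured the offset in the camera images and corrected for it in every later move.

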